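# Fetch the setting master from the back of the gauge hook and seat it on the test fixture

## Task

The long setting master hangs at the back of the crowded hook, behind the ring gauge and the snap gauge. Hang those two on the spare hook, then take the master off, lay it flat on the rubber mat and let go of it so that you can take it again across its middle. Seat it flat and fully down on the fixture's two pins, large hole on the large pin, and let go, leaving the two gauges hanging on the spare hook and the other things on the bench undisturbed.

Things in the scene. Friction and masses are not known exactly. Their poses are not given: they have to be found in the camera images.
- crowded_hook: Steel hook holding the three gauges; left or right one of two on a rail (40 mm aluminium profile, 360 mm long, top 10 mm above the hook bars). Flat level bar 14 mm wide, 6 thick, 156 long; its last 6 mm turn up to 12 mm above the bar. Origin: centre of the bar's TOP face where it leaves the rail, 245 mm above the bench. -x points out along the bar towards the robot, z up, y across.
- spare_hook: The other hook on the same rail, identical and parallel, 150 to 210 mm to one side, empty at the start. Same origin and axes.
- master: Setting master: plain aluminium plate 195 x 50 x 12 mm, about 0.3 kg, rearmost on the hook, about 50 mm from the rail, hanging to 62 mm above the bench. x: thickness, y: width, z: length, to the hanging end (up while it hangs). Origin: mid-thickness, centre of the hanging slot's UPPER edge, which rests on the bar. Slot 26 mm wide, z = 0 to -32 mm; plate z = +12 to -183 mm.
- master_big_hole (a point): Centre (mid-thickness) of the master's large round through hole, 18.5 mm, on its centreline at z = -60 mm of the master. Both holes go right through, so either face may be up.
- master_small_hole (a point): Centre (mid-thickness) of the master's small through hole, 12.5 mm across (y) and 18 mm along (z), on its centreline at z = -160 mm of the master.
- master_middle (a point): Middle of the master between its holes, mid-thickness, z = -95 mm of the master: its centre of mass lies within 5 mm, so it balances here when held across its 50 mm width.
- ring_gauge: Steel ring gauge, 12 mm thick, 0.2 to 0.4 kg: hanging head 50 mm wide with the same 26 x 32 mm slot, below it a ring 84 mm across with a 52 mm bore. Origin and axes as the master's (centre of the slot's upper edge; x thickness, z up); head z = +12 to -52 mm, ring down to -132 mm. First or second from the hook's end; about 26 mm free between neighbours.
- snap_gauge: Steel snap gauge, 12 mm thick, 0.2 to 0.4 kg: the same hanging head and slot, below it a fork 84 mm wide, open downwards. Same origin and axes; head z = +12 to -50 mm, fork down to z = -140 mm. First or second from the hook's end.
- mat: Black rubber set-down mat fixed to the bench, 280 mm (its x) by 140 mm (its y), 3 mm thick. Origin: centre of its underside.
- fixture: Test fixture, fixed: aluminium base 15 mm thick, 245 x 130 (far end 190) mm, with two black bushings, 30 mm across, tops 35 mm above the bench, on which the seated master lies; a taper-nosed pin stands 22 mm above each. Origin: bench level, midway between the pins; z up, x from the large pin (nearer the robot) to the small. Two open toggle clamps, 135 mm high, at its far corners (x over 50 mm) stay so.
- big_pin (a point): Large pin, 16 mm in diameter: point on its axis at the bushing's top face (35 mm above the bench).
- small_pin (a point): Small pin, 10 mm in diameter, 100 mm from the large one: point on its axis at the bushing's top face.
- wrench: Bystander: a wrench about 170 mm long lying on the bench beyond the mat. Leave alone.
- casting: Bystander: an aluminium casting about 100 x 60 x 50 mm standing on the bench beyond the mat. Leave alone.
- cleaner: Bystander: a white plastic bottle 56 mm across and 120 mm tall, standing on the bench to the robot's left. Leave alone.
Mind the look-alikes: they are no part of the job. Leave any red look-alike of the ring_gauge alone.

How it is judged:
By the outcome, as a careful person would: the job done as asked, in the order asked, and still so for the second after the job is handed in, with the robot touching nothing.
It also fails if it takes over 72 s, if anything falls off the work surface, if the arm or the gripper's body presses on something with over 40 N, if the wrist force passes 120 N, or if a joint passes its speed limit or range.

## Robot

A 6-joint arm with a two-finger parallel gripper is mounted at the origin on the work surface. World frame = base frame: x ahead of the robot, y to its left, z up, the work surface at z = 0. Lengths are in m, angles in rad, forces in N, time in s.
With the tool pointing down it reaches from about 0.35 to 0.85 m from the base axis. Payload 8.1 kg.
Tool frame: the origin (TCP) lies at the very end of the fingers, on their centre line; the grasp point (between the pads) lies 19 mm behind it (robot.pinch_z is the distance from the TCP to the grasp point, in m); x points along the fingers, z is the direction in which the jaws open and shut, and the axes are right-handed (so a half turn about x gives the same grasp; the last joint's range is limited). The gripper opens to 93 mm and grips with 3 to 60 N. Pads are 15 mm wide; open, the fingers measure 128 mm over their backs; the gripper's body (75 mm by 188 mm) begins 65 mm behind the grasp point.
Start: joints at [-1.381, 0.13, 1.488, -0, 1.523, -0.085], TCP at [0.163, -0.577, 0.219] pointing down, gripper open.
Joint ranges: [-2.96, 2.96], [-0.89, 2.26], [0.02, 2.5], [-1.34, 4.48], [0, 2.73], [-2.66, 2.66]. Speed limits (rad/s): [2.39, 2.39, 2.79, 3.14, 3.14, 3.14].

## Interface

Orientations are given as a rotation vector (axis times angle).
In Python, from plant import robot, optics, ticket gives the robot as it stands.
- The arm moves only by the tool jog_arm, never from a script. Its argument "targets" is a list of rows, each a list of 7 numbers: the shift along the tool's x, y, z in cm, then the turn, a rotation vector about the tool's x, y, z in degrees, then the closure, from 0 (fully open) to 1 (shut). In form: [[dx, dy, dz, ax, ay, az, grip], ...]. A call has 1 to 5 rows; each row is the pose to reach, as a shift and turn from the pose measured when the call began, along the tool's axes at that moment; what a row does not reach only later rows make up. A row lasts 1/8 s, in which the tool goes at most 62.5 mm and 10.7 degrees, less where a joint would pass 70% of its speed; a pose out of reach is approached as far as the arm can. A call with a gripper value outside its range is refused whole. The fingers move at their own pace and stop on an object; "squeeze" is the grip in N (left out, the last holds). Time passes only in rows, so rows that repeat a pose let the fingers close. It gives the time, the measured TCP pose, the force and the opening at its end, in the units of the state.
- robot.read_state(): the state, without advancing time (a new reading comes with each control period).
- optics.read_camera(name): name is "side" or "top"; returns a dict with "frame" (400x640x3 uint8, red, green, blue), "vertical_fov" (degrees; the focal length in pixels is half the picture's height over the tangent of half this angle, whatever the lens; pixels are square), "cx", "cy" (the principal point, pixels), "k1" (the pictures are not rectified: a ray, as slopes to the right and down, at radius r is drawn at 1 + k1 r^2 times it, then the intrinsics apply), "R" (3x3) and "t" (3): a world point X has camera coordinates R X + t. Camera axes: x right, y down, z forward; pixel columns grow to the right and rows downward; lengths in m; the calibration is good to about 2 mm. A picture is of the moment at which its call begins. There is no depth.
- ticket.close_job(): hands the job in, once; it reports no verdict.
The state is a dict: "t": time; "q": joint angles; "dq": joint speeds; "joint_torque": joint torques, N m; "tool_pos": TCP position; "orientation": TCP orientation; "force": force on the tool from outside, world axes, zero at the start; "wrist_torque": the same for the moment, N m; "opening": finger opening in m.
Only numpy, scipy, OpenCV 4.12 (cv2) and the standard library are available. Lean on these libraries where they do the work, as an engineer would, in place of code of your own. Each camera call takes 0.05 s, during which the arm holds its last target.

## Working session

There is one attempt and no reset: what is moved stays moved. The work goes in short steps, Python scripts to look and compute and a tool call to move; the robot and the scene stay as the last step left them, time stands still between calls to the robot, and variables do not carry over. Pictures are saved under pics/ and viewed, and the job is handed in when it is done.

Besides the shell and the picture viewer there is one more tool, called after ">>>" in YAML: its name, and indented under it one key for each argument. jog_arm: Moves the arm, as the interface text tells. Its arguments: {"type":"object","properties":{"targets":{"type":"array"},"squeeze":{"type":"number"}},"required":["targets"]}

```bash
ls; mkdir -p pics
cat > h.py <<'E'
import numpy as np, cv2
from plant import robot, optics, ticket
def snap(name,fn):
    d=optics.read_camera(name); cv2.imwrite('pics/'+fn+'.png',d['frame'][:,:,::-1]); np.save('pics/'+fn+'.npy',d,allow_pickle=True); return d
def load(fn): return np.load('pics/'+fn+'.npy',allow_pickle=True).item()
def K(d):
    f=d['frame'].shape[0]/2/np.tan(np.radians(d['vertical_fov'])/2)
    return np.array([[f,0,d['cx']],[0,f,d['cy']],[0,0,1]]),np.array([d['k1'],0,0,0.])
def proj(d,X):
    k,D=K(d); r,_=cv2.Rodrigues(np.array(d['R'])); return cv2.projectPoints(np.array(X,float).reshape(-1,1,3),r,np.array(d['t'],float),k,D)[0].reshape(-1,2)
def ray(d,uv):
    k,D=K(d); p=cv2.undistortPoints(np.array(uv,float).reshape(-1,1,2),k,D).reshape(-1,2)
    R=np.array(d['R']); c=-R.T@np.array(d['t']); v=np.c_[p,np.ones(len(p))]@R; return c,v
def onplane(d,uv,axis,val):
    c,v=ray(d,uv); s=(val-c[axis])/v[:,axis]; return c+s[:,None]*v
def crop(fn,x0,y0,x1,y1,s,out):
    im=cv2.imread('pics/'+fn+'.png')[y0:y1,x0:x1]; cv2.imwrite('pics/'+out+'.png',cv2.resize(im,None,fx=s,fy=s,interpolation=cv2.INTER_CUBIC))
E
python3 - <<'E'
from h import *
for n in('side','top'):
    d=snap(n,n+'0'); R=np.array(d['R']); print(n,d['vertical_fov'],d['cx'],d['cy'],d['k1'],-R.T@np.array(d['t'])); print(R)
print(robot.read_state(), robot.pinch_z)
E
```

```text
pics
side 50.979908875201566 319.26265234893634 195.64843611122768 -0.01181218841664305 [0.39296942 0.85951822 0.91514422]
[[-0.98900828 -0.14782627  0.00316383]
 [-0.09701939  0.63264862 -0.76833779]
 [ 0.11157892 -0.76019939 -0.64003674]]
top 42.756546175160636 320.1730874887494 212.54364068534224 -0.01898904354111583 [ 0.43940717 -0.02827228  1.57742647]
[[ 0.0295069  -0.99952075  0.00936017]
 [-0.99779381 -0.03001048 -0.05921903]
 [ 0.05947155 -0.00759215 -0.99820113]]
{'t': 0.1, 'q': array([-1.38141387e+00,  1.31078559e-01,  1.48919630e+00,  8.06450851e-06,
        1.52299678e+00, -8.54084224e-02]), 'dq': array([ 0.00091296, -0.00215848, -0.00359654,  0.00125025, -0.00142339,
       -0.00066253]), 'joint_torque': array([ 2.91863042e-03, -5.61340070e+01, -4.93097556e+01,  7.70774670e-02,
        2.89968448e-02, -5.00804117e-05]), 'tool_pos': array([ 0.16272792, -0.57696689,  0.21768234]), 'orientation': array([ 1.00554961,  1.3280248 , -1.00366902]), 'force': array([ 0.04634353, -0.77117017,  0.09033264]), 'wrist_torque': array([-0.01219345, -0.01262054,  0.02858222]), 'opening': 0.09270693373032121} 0.0188
```

View pics/side0.png

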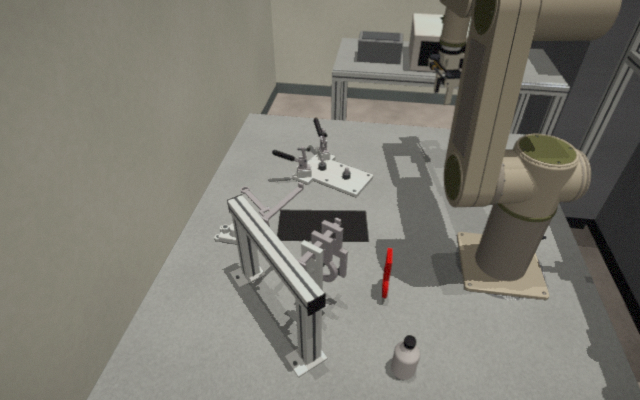

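View pics/top0.png

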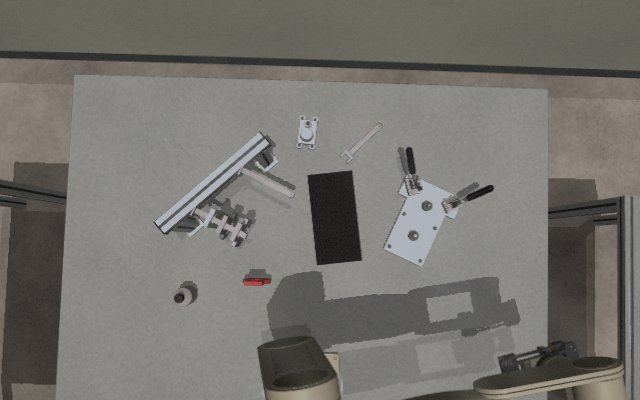

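Run:
```python
from h import *
crop('top0',145,120,305,300,4,'c1')
crop('side0',205,180,405,330,4,'c2')
crop('top0',370,140,510,280,4,'c3')
```

```text
(no output)
```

View pics/c1.png

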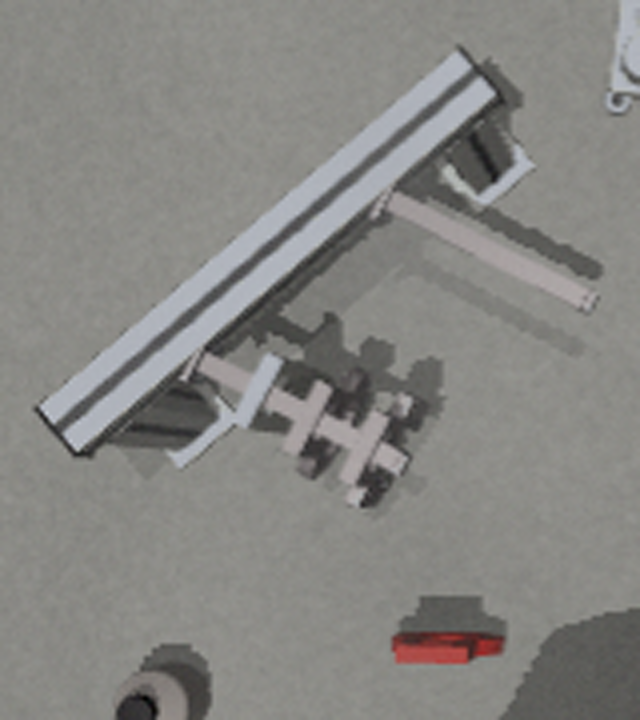

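View pics/c2.png

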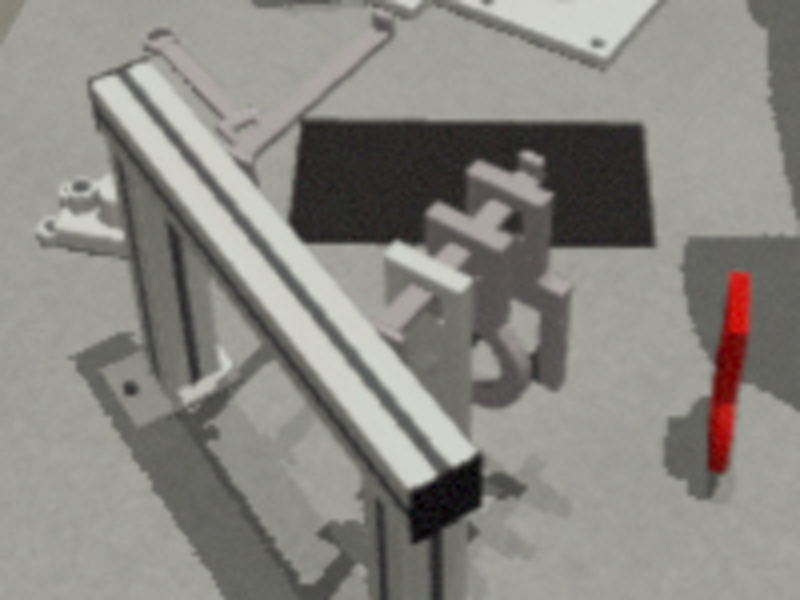

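View pics/c3.png

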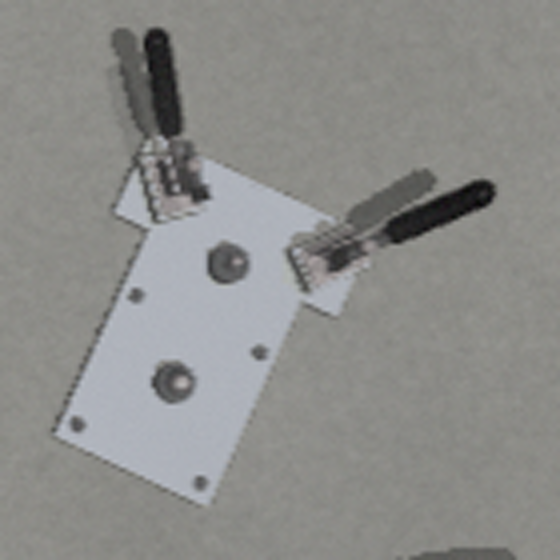

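Run:
```python
from h import *
crop('top0',185,195,265,255,10,'c4')
crop('top0',230,155,310,205,10,'c5')
```

```text
(no output)
```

View pics/c4.png

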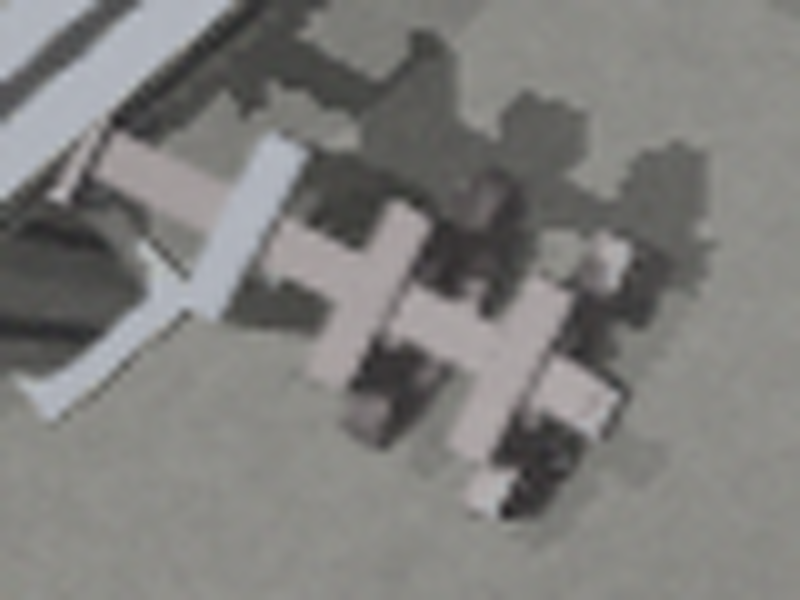

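View pics/c5.png

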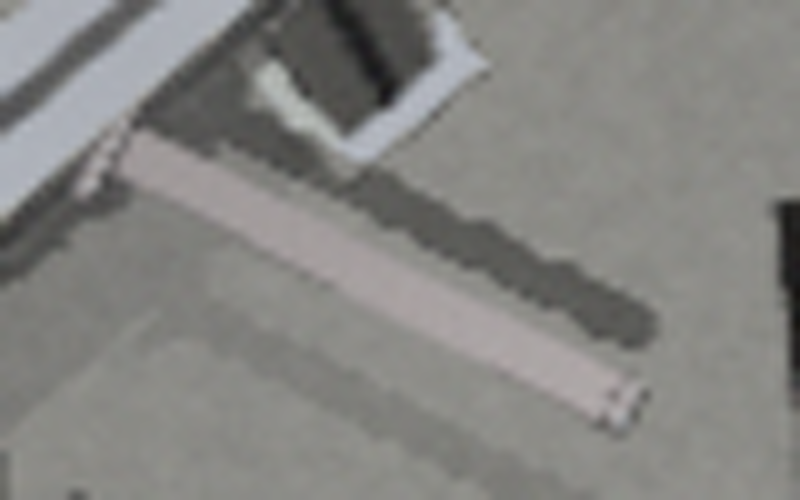

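Run:
```python
from h import *
d=load('top0')
A=lambda P,x0,y0,s:np.array([[x0+(x+.5)/s-.5,y0+(y+.5)/s-.5] for x,y in P])
def show(n,P,z): print(n,onplane(d,P,2,z).round(4).tolist())
show('spare mid start/end at 245',A([(150,162),(590,395)],230,155,10),.245)
show('spare tip top',A([(632,408)],230,155,10),.257)
show('crowd start',A([(110,158)],185,195,10),.245)
show('crowd tip',A([(610,408)],185,195,10),.257)
for n,P in dict(snap=[(530,280),(572,292),(450,445),(492,465)],ring=[(392,205),(430,222),(345,385),(305,365)],master=[(265,135),(308,158),(215,318),(190,300)]).items():
    X=onplane(d,A(P,185,195,10),2,.257); print(n,X.mean(0).round(4),X.round(4).tolist())
show('pins (bushing tops)',A([(173,382),(228,263)],370,140,4),.035)
show('pins tip',A([(180,383),(235,262)],370,140,4),.057)
show('plate',A([(55,433),(210,503)],370,140,4),.015)
show('mat',np.array([(308,174),(353,171),(361,262),(317,265)]),.003)
show('bystand', np.array([(308,132),(345,158),(380,124),(182,297),(257,282)]),0.03)
```

```text
spare mid start/end at 245 [[0.6226, 0.1631, 0.245], [0.5648, 0.0457, 0.245]]
spare tip top [[0.5606, 0.0341, 0.257]]
crowd start [[0.5147, 0.2869, 0.245]]
crowd tip [[0.4534, 0.1524, 0.257]]
snap [0.4623 0.1783 0.257 ] [[0.4858, 0.1743, 0.257], [0.483, 0.1633, 0.257], [0.4426, 0.1932, 0.257], [0.4378, 0.1822, 0.257]]
ring [0.4809 0.2159 0.257 ] [[0.5041, 0.2107, 0.257], [0.5, 0.2007, 0.257], [0.4573, 0.2209, 0.257], [0.4621, 0.2315, 0.257]]
master [0.4971 0.2485 0.257 ] [[0.5212, 0.2443, 0.257], [0.5156, 0.2329, 0.257], [0.4735, 0.2552, 0.257], [0.478, 0.2618, 0.257]]
pins (bushing tops) [[0.4714, -0.3222, 0.035], [0.5628, -0.3624, 0.035]]
pins tip [[0.4703, -0.3233, 0.057], [0.562, -0.3628, 0.057]]
plate [[0.4302, -0.2364, 0.015], [0.3803, -0.3561, 0.015]]
mat [[0.6517, 0.001, 0.003], [0.6654, -0.1383, 0.003], [0.3848, -0.1701, 0.003], [0.3717, -0.0353, 0.003]]
bystand [[0.7776, 0.0045, 0.03], [0.7008, -0.1109, 0.03], [0.8095, -0.2157, 0.03], [0.2652, 0.3672, 0.03], [0.3167, 0.1438, 0.03]]
```

Run:
```python
from h import *
crop('side0',295,210,355,270,12,'c6')
crop('side0',225,170,325,250,8,'c7')
crop('side0',290,130,380,200,8,'c8')
```

```text
(no output)
```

View pics/c6.png

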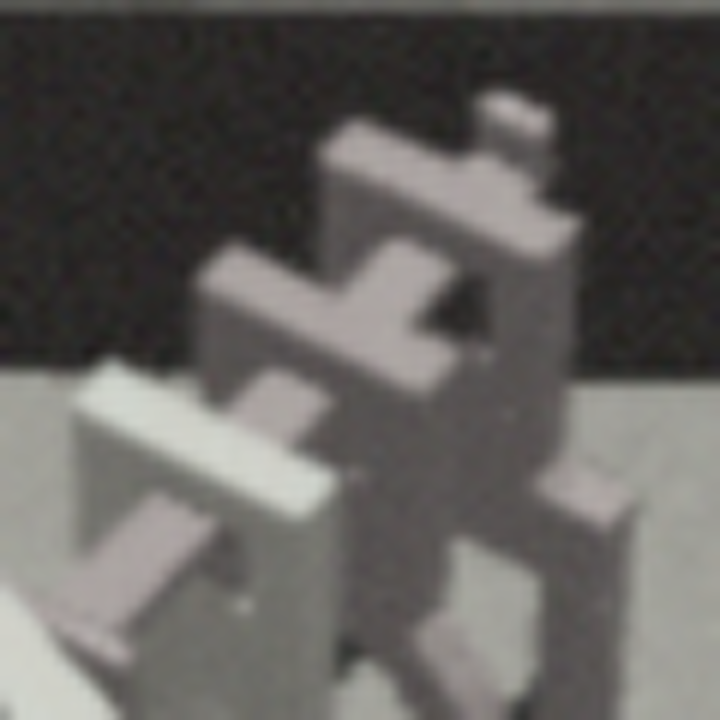

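View pics/c7.png

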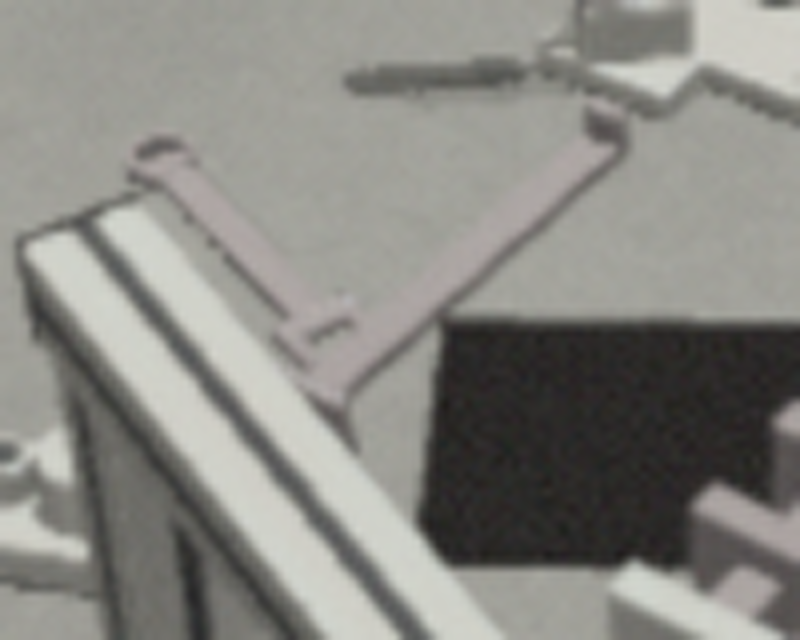

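View pics/c8.png

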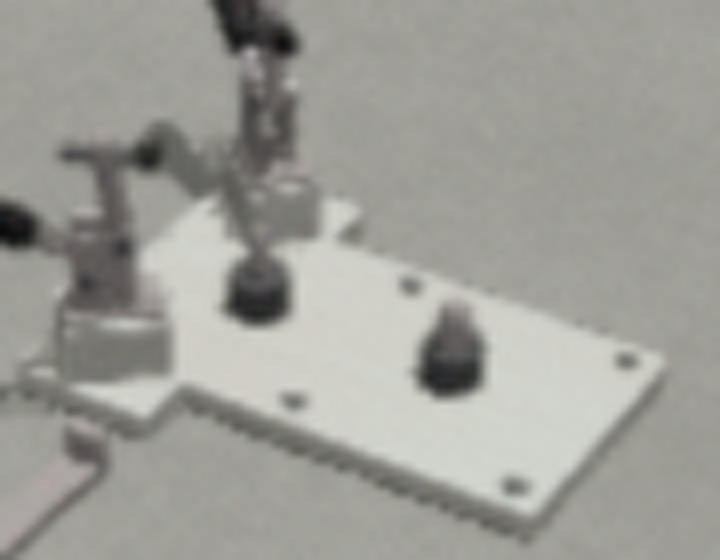

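```bash
cat > fit.py <<'E'
from h import *
from scipy.optimize import least_squares
T=load('top0');S=load('side0')
A=lambda P,x0,y0,s:np.array([[x0+(x+.5)/s-.5,y0+(y+.5)/s-.5] for x,y in P])
t=lambda P:A(P,185,195,10); s=lambda P:A(P,295,210,12)
# corner order: (outer,right(+w)), where w=(cos)...; corners given as (ox,oy): o=+1 outer, r=+1 toward world +x
o={}
# top pictures: top-left corner = far-from-outer & +x
top={'snap':[(530,280),(572,292),(450,445),(492,465)],'ring':[(392,205),(430,222),(305,365),(345,385)],'master':[(265,135),(308,158),(187,302),(215,318)]}
sd={'snap':[(320,155),(350,118),(545,255),(585,220)],'ring':[(197,283),(235,243),(425,392),(460,355)],'master':[(75,402),(105,358),(300,522),(342,482)]}
sig=[(-1,1),(1,1),(-1,-1),(1,-1)]
def corners(x,y,th,z=.257):
    h=np.array([np.cos(th),np.sin(th)]); w=np.array([-h[1],h[0]]) # w: +x side
    return [list(np.array([x,y])+a*.006*h+b*.025*w)+[z] for a,b in sig]
names=['snap','ring','master']
def res(p,both=True,split=False):
    r=[];th=p[0]
    for i,n in enumerate(names):
        C=corners(p[1+2*i],p[2+2*i],th)
        rt=proj(T,C)-t(top[n]); rs=proj(S,C)-s(sd[n]); r+=[rt*np.array(1),rs]
    h=np.array([np.cos(th),np.sin(th)])
    tip=[p[7],p[8],.257];r+=[proj(T,[tip])-t([(612,408)]),proj(S,[tip])-s([(515,112)])]
    tip=[p[9],p[10],.257];r+=[proj(T,[tip])-A([(632,408)],230,155,10),proj(S,[tip])-A([(605,110)],225,170,8)]
    # bar mid at rail side points: lateral only
    if split: return r
    return np.concatenate([a.ravel() for a in r])
p0=[np.arctan2(-.9,-.44),.462,.178,.481,.216,.497,.2485,.453,.152,.56,.034]
f=least_squares(res,p0,loss='soft_l1')
if __name__=='__main__':
    p=f.x;th=p[0];print('yaw deg',np.degrees(th),p[1:].round(4))
    h=np.array([np.cos(th),np.sin(th)]); w=np.array([-h[1],h[0]]);print('h',h,'w',w)
    for i,n in enumerate(names+['tipC','tipS']): 
        q=np.array(p[1+2*i:3+2*i])-p[7:9]; print(n,'along',(q@h).round(4),'lat',(q@w).round(4))
    for r in res(p,split=True): print(r.round(1).tolist())
    # line through gauge centres
    print('spare bar pts', onplane(T,A([(150,162),(590,395)],230,155,10),2,.245)[:,:2]@np.c_[h,w]-p[9:11]@np.c_[h,w])
    print('crowd bar pts', onplane(T,A([(125,162),(155,178)],185,195,10),2,.245)[:,:2]@np.c_[h,w]-p[7:9]@np.c_[h,w])
E
python3 fit.py
python3 - <<'E'
from h import *
from scipy.spatial.transform import Rotation as Ro
s=robot.read_state(); print(Ro.from_rotvec(s['orientation']).as_matrix().round(3))
E
```

```text
yaw deg -115.01281451788809 [0.4633 0.1774 0.4813 0.2151 0.4982 0.2484 0.4538 0.1527 0.5618 0.0349]
h [-0.42282095 -0.90621324] w [ 0.90621324 -0.42282095]
snap along -0.0265 lat -0.0019
ring along -0.0683 lat -0.0015
master along -0.1055 lat -0.0002
tipC along 0.0 lat 0.0
tipS along 0.061 lat 0.1477
[[0.8, -1.0], [0.7, -0.1], [-0.1, -0.2], [-0.1, -0.1]]
[[0.3, 0.3], [0.7, 0.4], [0.3, 0.6], [-0.2, 0.3]]
[[0.3, -0.9], [0.6, -0.5], [0.1, 0.4], [0.2, 0.5]]
[[0.0, 0.4], [-0.1, 0.6], [0.1, 0.4], [0.2, 0.2]]
[[0.4, -0.8], [0.2, -1.0], [-0.7, -0.3], [0.6, 0.2]]
[[-0.1, 0.4], [0.6, 0.8], [0.5, 0.0], [0.1, -0.1]]
[[-0.3, -0.2]]
[[0.2, -0.4]]
[[-0.3, -0.5]]
[[0.5, -0.4]]
spare bar pts [[-0.14185765  0.00087351]
 [-0.01103384 -0.00191127]]
crowd bar pts [[-0.14348394 -0.00069372]
 [-0.13455863 -0.00088235]]
[[-0.     0.962  0.271]
 [ 0.002  0.271 -0.962]
 [-1.     0.    -0.002]]
```

```bash
cat >> h.py <<'E'
from scipy.spatial.transform import Rotation as Ro, Slerp
def Rt(jaw,tilt=0,az=0):
    """tool x down tilted outward by tilt deg in azimuth az; jaw azimuth deg (horizontal)"""
    z=np.array([np.cos(np.radians(jaw)),np.sin(np.radians(jaw)),0]); x=np.array([np.sin(np.radians(tilt))*np.cos(np.radians(az)),np.sin(np.radians(tilt))*np.sin(np.radians(az)),-np.cos(np.radians(tilt))])
    x-=z*(x@z); x/=np.linalg.norm(x); return np.c_[x,np.cross(z,x),z]
def go(pts,vmax=.05):
    """pts: list of (pos,R) way points; prints rows relative to current pose (all one frame) and cumulative"""
    s=robot.read_state(); p0=s['tool_pos']; R0=Ro.from_rotvec(s['orientation']).as_matrix()
    print('now',s['t'],p0.round(4),'q',s['q'].round(2),'F',s['force'].round(1),'op',round(s['opening'],4))
    for p,R in pts:
        d=R0.T@(np.array(p)-p0)*100; a=np.degrees(Ro.from_matrix(R0.T@R).as_rotvec()); print(d.round(2).tolist(),a.round(1).tolist())
def lin(p,R,n):
    s=robot.read_state(); p0=s['tool_pos']; R0=Ro.from_rotvec(s['orientation']); sl=Slerp([0,1],Ro.concatenate([R0,Ro.from_matrix(R)]))
    return [(p0+(np.array(p)-p0)*k/n,sl(k/n).as_matrix()) for k in range(1,n+1)]
H=np.array([-0.4228,-0.9062]);W=np.array([.9062,-.4228])
E
python3 -c "
from h import *
go(lin([.43,-.2,.34],Rt(-60),7)+lin([.4633,.1774,.30],Rt(-25),13))"
```

```text
now 0.1 [ 0.1627 -0.577   0.2177] q [-1.38  0.13  1.49  0.    1.52 -0.09] F [ 0.  -0.8  0.1] op 0.0927
[-1.74, 5.14, -4.15] [-2.0, -0.0, -0.0]
[-3.48, 10.27, -8.3] [-4.1, -0.0, -0.0]
[-5.22, 15.41, -12.45] [-6.1, -0.0, -0.0]
[-6.96, 20.55, -16.6] [-8.1, -0.1, -0.0]
[-8.7, 25.68, -20.75] [-10.2, -0.1, -0.0]
[-10.44, 30.82, -24.9] [-12.2, -0.1, -0.0]
[-12.18, 35.96, -29.05] [-14.3, -0.1, -0.0]
[-0.62, 3.8, -4.96] [-3.8, -0.0, -0.0]
[-1.25, 7.6, -9.92] [-7.6, -0.0, -0.0]
[-1.87, 11.4, -14.88] [-11.4, -0.0, -0.0]
[-2.5, 15.2, -19.84] [-15.2, -0.0, -0.0]
[-3.12, 19.0, -24.79] [-18.9, -0.0, -0.0]
[-3.75, 22.8, -29.75] [-22.7, -0.0, -0.0]
[-4.37, 26.6, -34.71] [-26.5, -0.0, -0.0]
[-4.99, 30.4, -39.67] [-30.3, -0.1, -0.0]
[-5.62, 34.2, -44.63] [-34.1, -0.1, -0.0]
[-6.24, 38.0, -49.59] [-37.9, -0.1, -0.0]
[-6.87, 41.8, -54.55] [-41.7, -0.1, -0.0]
[-7.49, 45.6, -59.51] [-45.5, -0.1, -0.0]
[-8.12, 49.4, -64.46] [-49.3, -0.1, -0.0]
```

Candidates: the snap gauge is the outermost on the hook (top 236,231; fork legs visible in side crop at ~344,255). The ring gauge is second (top 221,224; ring below it visible). The master is rearmost (209,217; pale aluminium). The red look-alike (top 257,282; side 387,273) and the casting and wrench stay untouched. Crops c4 and c6 confirm this: grey steel, fork first, ring second.

>>> jog_arm:
  targets:
    - [-2.5,5.2,-4.2,-2,0,0,0]
    - [-5,10.3,-8.3,-4,0,0,0]
    - [-7.5,15.5,-12.5,-6,0,0,0]
    - [-10,21,-17,-8,0,0,0]
    - [-12.2,26,-21,-10,0,0,0]
  squeeze: 40

```text
t: 0.72
tool_pos: [0.3329, -0.336, 0.3261]
orientation: [0.873, 1.391, -0.871]
force: [0.8, 0.1, -0.3]
opening: 0.0929
```

```bash
python3 -c "
from h import *
go(lin([.4633,.1774,.34],Rt(-25),12))"
```

```text
now 0.725 [ 0.3329 -0.336   0.3261] q [-0.9  -0.23  1.65  0.    1.73  0.22] F [ 0.8  0.1 -0.3] op 0.0929
[-0.11, 2.84, -3.38] [-3.3, -0.0, -0.0]
[-0.22, 5.68, -6.76] [-6.5, -0.0, -0.0]
[-0.32, 8.52, -10.14] [-9.8, -0.0, -0.0]
[-0.43, 11.36, -13.52] [-13.1, -0.0, -0.0]
[-0.54, 14.2, -16.9] [-16.3, -0.0, -0.0]
[-0.65, 17.04, -20.28] [-19.6, -0.0, -0.0]
[-0.76, 19.88, -23.66] [-22.9, -0.1, -0.0]
[-0.86, 22.72, -27.04] [-26.1, -0.1, -0.0]
[-0.97, 25.56, -30.42] [-29.4, -0.1, -0.0]
[-1.08, 28.4, -33.8] [-32.7, -0.1, -0.1]
[-1.19, 31.24, -37.18] [-35.9, -0.1, -0.1]
[-1.3, 34.08, -40.56] [-39.2, -0.1, -0.1]
```

>>> jog_arm:
  targets:
    - [-0.2,3.8,-4.5,-4,0,0,0]
    - [-0.4,7.5,-9,-8.5,0,0,0]
    - [-0.5,11.4,-13.5,-13,0,0,0]
    - [-0.6,15.2,-18,-17,0,0,0]
    - [-0.8,18.5,-22,-21.5,0,0,0]

```text
t: 1.35
tool_pos: [0.4037, -0.0554, 0.3344]
orientation: [0.582, 1.493, -0.579]
force: [1.7, -1.0, 0.4]
opening: 0.0927
```

```bash
python3 -c "
from h import *
go(lin([.4633,.1774,.30],Rt(-25),5))"
```

```text
now 1.35 [ 0.4037 -0.0554  0.3344] q [-0.26 -0.42  1.78  0.    1.78  0.48] F [ 1.7 -1.   0.4] op 0.0927
[0.7, 4.24, -2.27] [-3.5, -0.0, -0.0]
[1.39, 8.47, -4.54] [-7.0, -0.0, -0.0]
[2.09, 12.71, -6.81] [-10.5, -0.1, -0.0]
[2.79, 16.94, -9.08] [-14.0, -0.1, -0.1]
[3.48, 21.18, -11.35] [-17.5, -0.1, -0.1]
```

>>> jog_arm:
  targets:
    - [0.5,4.2,-2.3,-3.5,0,0,0]
    - [1,8.5,-4.6,-7,0,0,0]
    - [1.5,12.7,-6.8,-10.5,0,0,0]
    - [2.2,17,-9.1,-14,0,0,0]
    - [3,21.2,-11.4,-17.5,0,0,0]

```text
t: 1.98
tool_pos: [0.4631, 0.1796, 0.3043]
orientation: [0.342, 1.545, -0.34]
force: [0.2, -0.5, 0.0]
opening: 0.093
```

```bash
python3 -c "
from h import *
go(lin([.4633,.1774,.218],Rt(-25),4))"
```

```text
now 1.975 [0.4631 0.1796 0.3043] q [ 0.27 -0.17  1.63  0.    1.68  0.7 ] F [ 0.2 -0.5  0. ] op 0.093
[2.16, -0.05, 0.03] [0.0, -0.0, -0.0]
[4.32, -0.1, 0.06] [0.0, -0.0, -0.0]
[6.48, -0.15, 0.09] [0.1, -0.1, -0.1]
[8.63, -0.2, 0.12] [0.1, -0.1, -0.1]
```

>>> jog_arm:
  targets:
    - [2.0,-0.2,0.1,0,0,0,0]
    - [4.5,-0.2,0.1,0,0,0,0]
    - [7,-0.2,0.1,0,0,0,0]
    - [8.6,-0.2,0.1,0,0,0,0]
    - [8.6,-0.2,0.1,0,0,0,0.3]

```text
t: 2.6
tool_pos: [0.4622, 0.1767, 0.2168]
orientation: [0.342, 1.547, -0.342]
force: [-0.1, 0.3, -0.4]
opening: 0.0871
```

```bash
python3 -c "
from h import *
go([([.4633,.1774,.218],Rt(-25))])
snap('side','s1');crop('s1',270,160,400,300,5,'s1c')"
```

```text
now 2.6 [0.4622 0.1767 0.2168] q [ 0.26 -0.15  1.77  0.    1.52  0.7 ] F [-0.1  0.3 -0.4] op 0.0871
[-0.12, 0.11, 0.07] [0.0, -0.2, 0.0]
```

View pics/s1c.png

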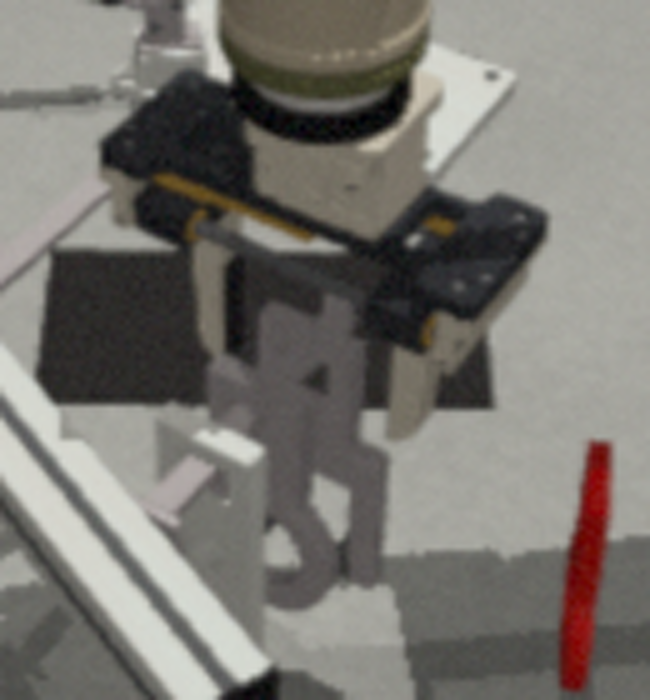

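The fingers straddle the snap gauge's head at side pixels about (312,225) and (352,240), with ring and master behind. Closing.

>>> jog_arm:
  targets:
    - [0,0,0,0,0,0,1]
    - [0,0,0,0,0,0,1]
    - [0,0,0,0,0,0,1]
    - [0,0,0,0,0,0,1]
  squeeze: 40

```text
t: 3.15
tool_pos: [0.4631, 0.1771, 0.2187]
orientation: [0.343, 1.545, -0.34]
force: [-0.5, 0.9, 2.3]
opening: 0.0498
```

>>> jog_arm:
  targets:
    - [-0.8,0,0,0,0,0,1]
    - [-1.9,0,0,0,0,0,1]
    - [-1.9,0,0,0,0,0,1]

```text
t: 3.52
tool_pos: [0.4638, 0.1773, 0.239]
orientation: [0.343, 1.543, -0.34]
force: [1.2, 0.2, -4.3]
opening: 0.0497
```

```bash
python3 -c "
from h import *
go([([.4633,.1774,.2377],Rt(-25))])
snap('side','s2');crop('s2',270,160,400,300,5,'s2c')"
```

```text
now 3.525 [0.4638 0.1773 0.239 ] q [ 0.26 -0.16  1.74  0.    1.56  0.7 ] F [ 1.2  0.2 -4.3] op 0.0497
[0.13, -0.01, -0.05] [0.1, 0.0, -0.1]
```

View pics/s2c.png

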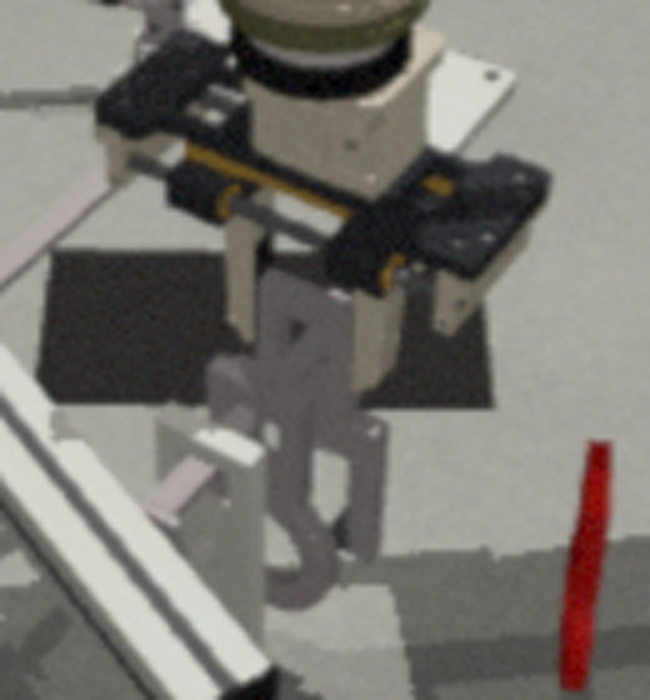

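The snap gauge is lifted about 20 mm, with the ring and master still in place. Sliding it out.

>>> jog_arm:
  targets:
    - [0.1,-0.8,0,0,0,0,1]
    - [0.1,-2,0,0,0,0,1]
    - [0.1,-3.5,0,0,0,0,1]
    - [0.1,-5,0,0,0,0,1]
    - [0,-6.5,0,0,0,0,1]

```text
t: 4.2
tool_pos: [0.4355, 0.1171, 0.2382]
orientation: [0.343, 1.544, -0.34]
force: [1.3, 0.4, -3.5]
opening: 0.0501
```

```bash
python3 -c "
from h import *
tip=np.array([.5618,.0349]); 
q=tip+H*.065+W*0
print(q)
go(lin([q[0],q[1],.239],Rt(-25),5)+[([*(tip-H*.088),.239],Rt(-25))])
snap('side','s3');crop('s3',270,130,400,270,5,'s3c')"
```

```text
[ 0.534318 -0.024003]
now 4.2 [0.4355 0.1171 0.2382] q [ 0.15 -0.29  1.85  0.    1.58  0.58] F [ 1.3  0.4 -3.5] op 0.0501
[-0.02, -1.72, 2.98] [0.0, -0.0, -0.0]
[-0.04, -3.45, 5.97] [0.0, -0.0, -0.0]
[-0.06, -5.17, 8.95] [0.0, -0.0, -0.1]
[-0.09, -6.89, 11.93] [0.0, -0.0, -0.1]
[-0.11, -8.62, 14.92] [0.0, -0.0, -0.1]
[-0.08, 6.68, 14.93] [0.0, -0.0, -0.1]
```

View pics/s3c.png

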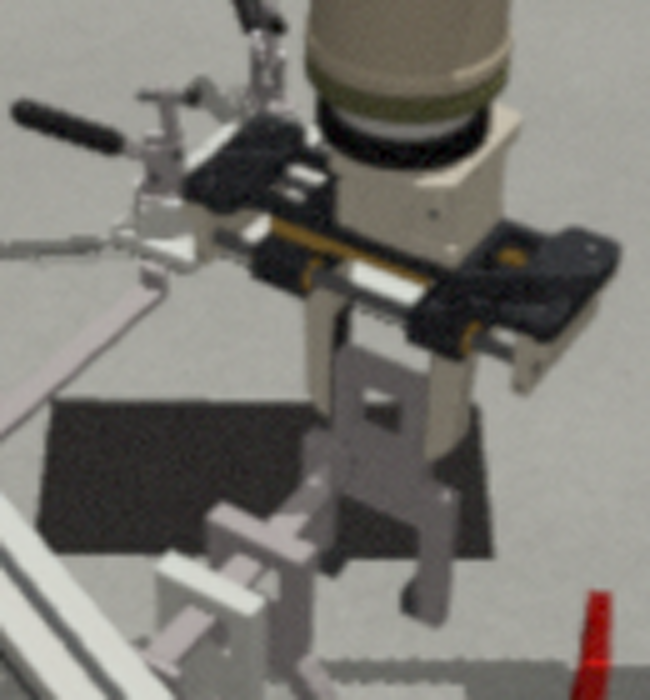

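>>> jog_arm:
  targets:
    - [0,-3.5,1,0,0,0,1]
    - [0,-7,3,0,0,0,1]
    - [0,-8.6,6,0,0,0,1]
    - [0,-8.6,9.5,0,0,0,1]
    - [0,-8.6,12.5,0,0,0,1]

```text
t: 4.88
tool_pos: [0.5129, -0.0161, 0.2386]
orientation: [0.344, 1.543, -0.342]
force: [-0.8, 0.4, -2.9]
opening: 0.0499
```

>>> jog_arm:
  targets:
    - [0,0,1.7,0,0,0,1]
    - [0,0,2.5,0,0,0,1]
    - [0,0,2.5,0,0,0,1]

```text
t: 5.25
tool_pos: [0.5354, -0.0269, 0.2385]
orientation: [0.344, 1.543, -0.342]
force: [0.5, -0.6, -4.3]
opening: 0.0495
```

```bash
python3 -c "
from h import *
tip=np.array([.5618,.0349]); 
go([([*(tip+H*a),.239],Rt(-25)) for a in (.065,.03,-.02,-.09)])
snap('side','s4');crop('s4',220,130,350,270,5,'s4c')
snap('top','t4');crop('t4',230,150,340,240,7,'t4c')"
```

```text
now 5.25 [ 0.5354 -0.0269  0.2385] q [-0.15 -0.05  1.64  0.    1.55  0.29] F [ 0.5 -0.6 -4.3] op 0.0495
[-0.05, 0.22, -0.22] [-0.1, 0.0, -0.1]
[-0.05, 3.71, -0.23] [-0.1, 0.0, -0.1]
[-0.04, 8.71, -0.23] [-0.1, 0.0, -0.1]
[-0.03, 15.71, -0.24] [-0.1, 0.0, -0.1]
```

View pics/s4c.png

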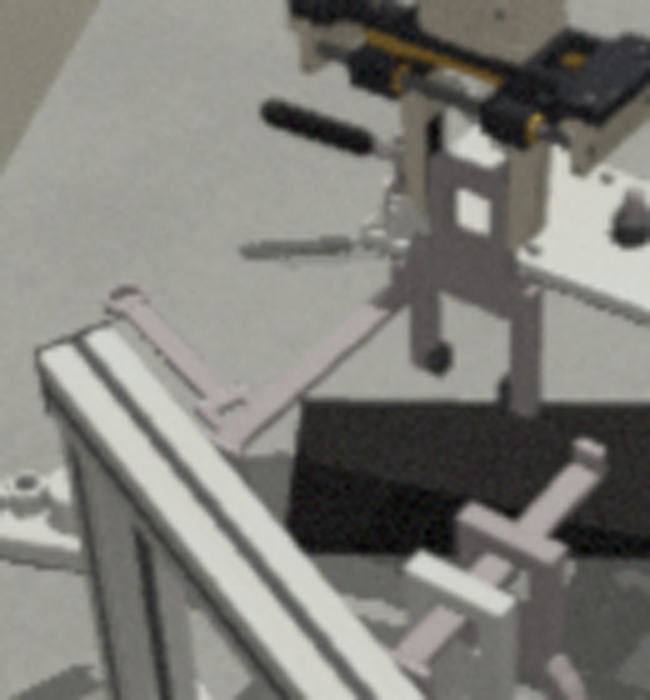

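View pics/t4c.png

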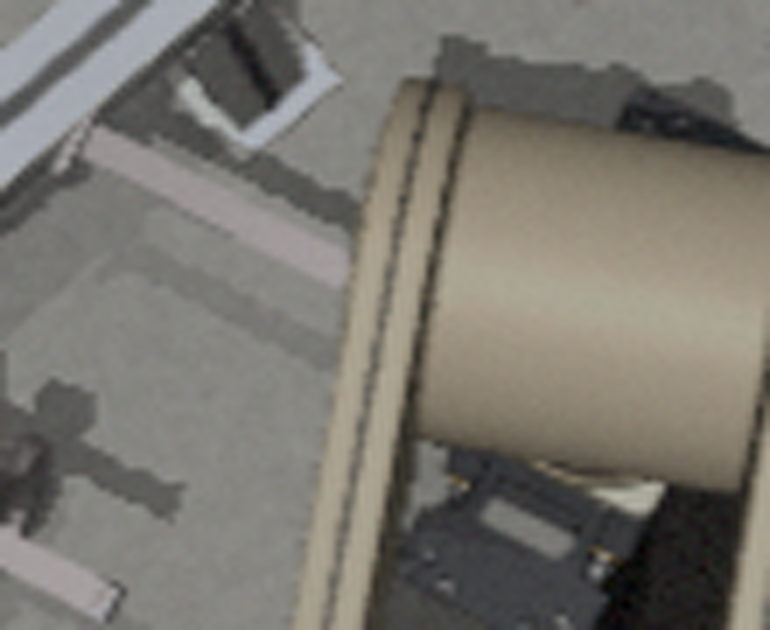

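>>> jog_arm:
  targets:
    - [0,1,-0.2,0,0,0,1]
    - [0,3,-0.2,0,0,0,1]
    - [0,5,-0.2,0,0,0,1]
    - [0,7,-0.2,0,0,0,1]
    - [0,8.7,-0.2,0,0,0,1]

```text
t: 5.98
tool_pos: [0.5707, 0.0549, 0.2386]
orientation: [0.343, 1.543, -0.341]
force: [0.5, 0.2, -3.0]
opening: 0.0498
```

```bash
python3 -c "
from h import *
tip=np.array([.5618,.0349]); 
go([([*(tip+H*a),.239],Rt(-25)) for a in (-.02,-.09)])
snap('side','s5');crop('s5',220,130,350,270,5,'s5c')"
```

```text
now 5.975 [0.5707 0.0549 0.2386] q [0.01 0.05 1.54 0.   1.55 0.44] F [ 0.5  0.2 -3. ] op 0.0498
[-0.04, -0.19, 0.04] [0.0, 0.0, -0.1]
[-0.03, 6.81, 0.05] [0.0, 0.0, -0.1]
```

View pics/s5c.png

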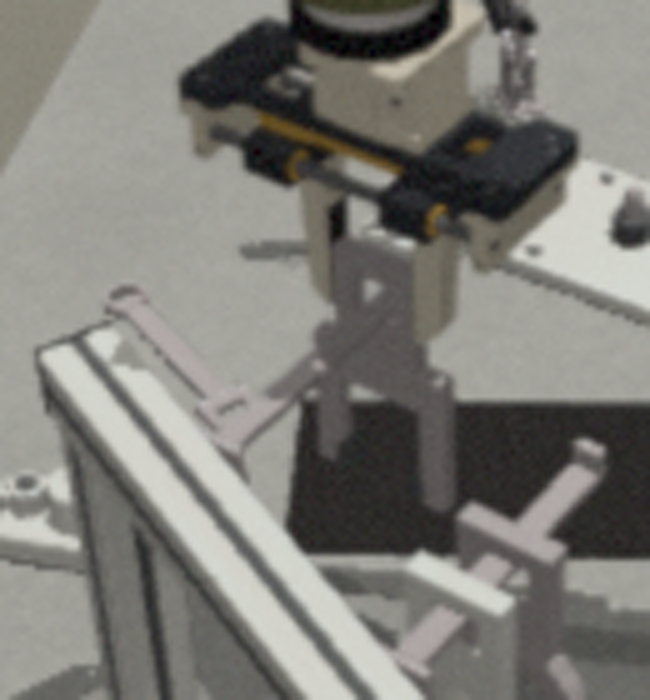

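The bar passes through the slot (side about 294,188). Continuing inward and lowering.

>>> jog_arm:
  targets:
    - [0,2,0,0,0,0,1]
    - [0,4.2,0,0,0,0,1]
    - [0,6,0,0,0,0,1]
    - [0,6.8,0,0,0,0,1]
    - [0.7,6.8,0,0,0,0,1]

```text
t: 6.65
tool_pos: [0.6004, 0.1187, 0.232]
orientation: [0.343, 1.542, -0.339]
force: [0.1, -0.1, -3.8]
opening: 0.0499
```

>>> jog_arm:
  targets:
    - [0.5,0,0,0,0,0,1]
    - [1.1,0,0,0,0,0,1]
    - [1.5,0,0,0,0,0,1]
    - [1.5,0,0,0,0,0,1]

```text
t: 7.15
tool_pos: [0.6005, 0.1183, 0.2187]
orientation: [0.344, 1.541, -0.339]
force: [-4.5, -0.2, 5.1]
opening: 0.0496
```

```bash
python3 -c "
from h import *
tip=np.array([.5618,.0349]); 
go([([*(tip+H*a),.218],Rt(-25)) for a in (-.09,)])
snap('side','s6');crop('s6',220,130,350,270,5,'s6c')"
```

```text
now 7.15 [0.6005 0.1183 0.2187] q [0.11 0.16 1.46 0.   1.52 0.54] F [-4.5 -0.2  5.1] op 0.0496
[0.07, -0.19, 0.02] [0.1, 0.1, -0.2]
```

View pics/s6c.png

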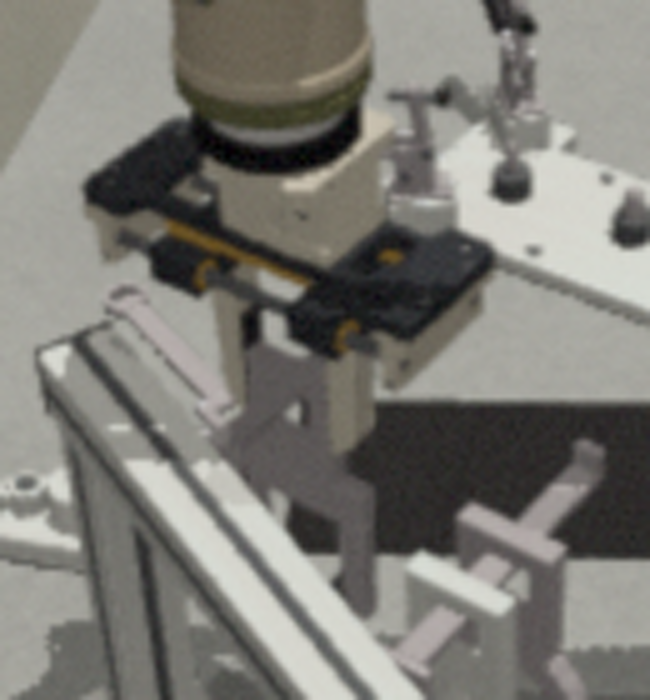

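>>> jog_arm:
  targets:
    - [0,0,0,0,0,0,0]
    - [0,0,0,0,0,0,0]
    - [-1,0,0,0,0,0,0]
    - [-4,0,0,0,0,0,0]
    - [-7.5,0,0,0,0,0,0]

```text
t: 7.82
tool_pos: [0.5999, 0.1181, 0.2944]
orientation: [0.343, 1.542, -0.339]
force: [0.5, 1.0, -0.8]
opening: 0.0922
```

```bash
python3 -c "
from h import *
snap('side','s7');crop('s7',220,130,350,270,5,'s7c')
tip=np.array([.5618,.0349])
go(lin([.4813,.2151,.31],Rt(-25),4)+[([.4813,.2151,.218],Rt(-25))])
"
```

```text
now 7.875 [0.6018 0.1182 0.301 ] q [0.11 0.14 1.33 0.   1.66 0.54] F [-0.5 -0.3  4.7] op 0.0929
[-0.25, 0.93, -3.75] [0.0, 0.1, -0.1]
[-0.5, 1.85, -7.5] [0.0, 0.2, -0.2]
[-0.75, 2.78, -11.25] [0.0, 0.4, -0.3]
[-1.0, 3.71, -15.0] [0.1, 0.5, -0.4]
[8.2, 3.64, -15.08] [0.1, 0.5, -0.4]
```

View pics/s7c.png

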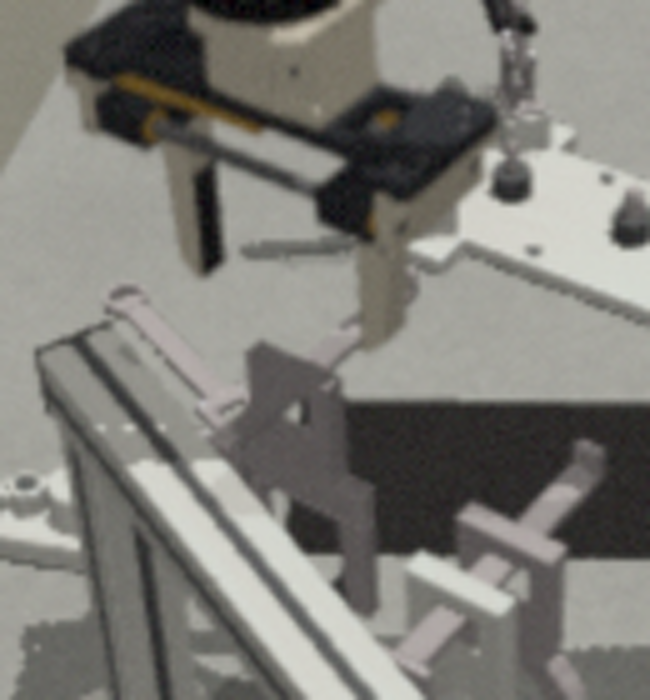

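The snap gauge hangs on the spare hook. On to the ring gauge.

>>> jog_arm:
  targets:
    - [-1,1.2,-5,0,0,0,0]
    - [-1,2.5,-10,0,0,0,0]
    - [-1,3.7,-15,0,0.3,-0.3,0]
    - [-1,3.7,-15.1,0,0.5,-0.4,0]
    - [0.5,3.7,-15.1,0,0.5,-0.4,0]

```text
t: 8.5
tool_pos: [0.4817, 0.2157, 0.2963]
orientation: [0.342, 1.54, -0.339]
force: [0.2, -0.6, 0.2]
opening: 0.093
```

```bash
python3 -c "
from h import *
go([([.4813,.2151,.218],Rt(-25))])
snap('side','s8');crop('s8',270,160,370,280,6,'s8c')
"
```

```text
now 8.5 [0.4817 0.2157 0.2963] q [ 0.32 -0.09  1.57 -0.    1.66  0.76] F [ 0.2 -0.6  0.2] op 0.093
[7.83, -0.09, -0.03] [0.1, 0.2, -0.2]
```

View pics/s8c.png

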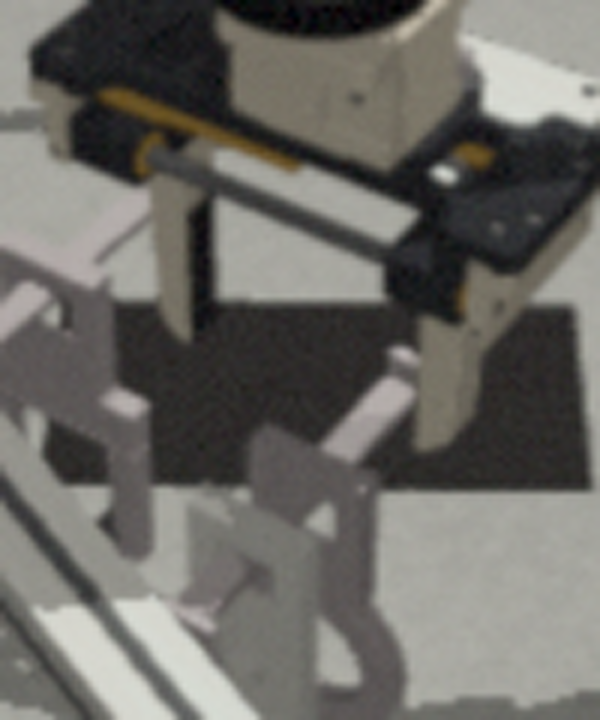

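>>> jog_arm:
  targets:
    - [2.5,0,0,0,0.2,-0.2,0]
    - [5,0,0,0,0.2,-0.2,0.2]
    - [7.8,0,0,0,0.2,-0.2,0.3]
    - [7.8,0,0,0,0.2,-0.2,1]
    - [7.8,0,0,0,0.2,-0.2,1]

```text
t: 9.18
tool_pos: [0.4813, 0.2143, 0.215]
orientation: [0.34, 1.549, -0.345]
force: [-0.4, -0.2, 0.1]
opening: 0.0578
```

>>> jog_arm:
  targets:
    - [0,0,0,0,0,0,1]
    - [0,0,0,0,0,0,1]
    - [0,0,0,0,0,0,1]

```text
t: 9.55
tool_pos: [0.4821, 0.2143, 0.2162]
orientation: [0.341, 1.547, -0.345]
force: [1.7, -2.3, 3.5]
opening: 0.0502
```

>>> jog_arm:
  targets:
    - [-0.8,0,0,0,0,0,1]
    - [-1.9,0,0,0,0,0,1]
    - [-1.9,0,0,0,0,0,1]
    - [-1.9,0,0,0,0,0,1]

```text
t: 10.05
tool_pos: [0.4821, 0.2144, 0.2351]
orientation: [0.341, 1.547, -0.345]
force: [-0.3, -0.3, -2.6]
opening: 0.0498
```

```bash
python3 -c "
from h import *
tip=np.array([.4538,.1527]); tip2=np.array([.5618,.0349])
go([([*(tip+H*a-W*.001),.236],Rt(-25)) for a in (-.04,0,.02,.045,.126)]+[([*(tip2+H*a),.236],Rt(-25)) for a in (.065,)])
snap('side','s9');crop('s9',270,160,370,280,6,'s9c')
"
```

```text
now 10.05 [0.4821 0.2144 0.2351] q [ 0.32 -0.07  1.66 -0.    1.55  0.76] F [-0.3 -0.3 -2.6] op 0.0498
[-0.08, -2.79, -0.06] [-0.0, -0.1, 0.2]
[-0.07, -6.79, -0.05] [-0.0, -0.1, 0.2]
[-0.06, -8.79, -0.05] [-0.0, -0.1, 0.2]
[-0.06, -11.29, -0.05] [-0.0, -0.1, 0.2]
[-0.03, -19.39, -0.05] [-0.0, -0.1, 0.2]
[-0.07, -19.4, 14.82] [-0.0, -0.1, 0.2]
```

View pics/s9c.png

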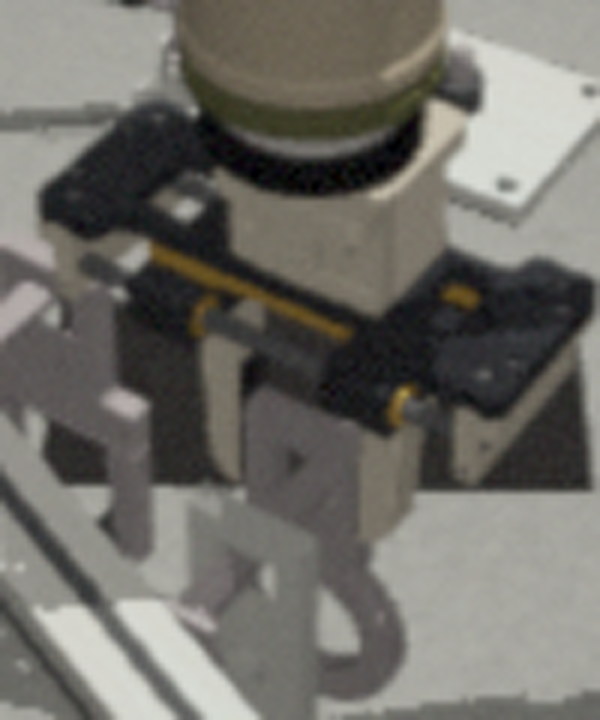

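>>> jog_arm:
  targets:
    - [0,-2,0,0,0,0,1]
    - [-0.1,-4.5,0,0,0,0,1]
    - [-0.1,-7,0,0,0,0,1]
    - [-0.1,-9.5,0,0,0,0,1]
    - [-0.1,-12.5,0,0,0,0,1]

```text
t: 10.72
tool_pos: [0.4285, 0.1005, 0.2358]
orientation: [0.34, 1.548, -0.345]
force: [-0.7, 0.9, -1.8]
opening: 0.0494
```

>>> jog_arm:
  targets:
    - [0,-3.5,1,0,0,0,1]
    - [0,-6.5,3,0,0,0,1]
    - [0,-7.4,7,0,0,0,1]
    - [0,-7.4,11,0,0,0,1]
    - [0,-7.4,14.8,0,0,0,1]

```text
t: 11.35
tool_pos: [0.5322, -0.0299, 0.2351]
orientation: [0.34, 1.548, -0.345]
force: [-0.3, -0.4, -1.6]
opening: 0.0499
```

```bash
python3 -c "
from h import *
tip=np.array([.4538,.1527]); tip2=np.array([.5618,.0349])
go([([*(tip2+H*a),.236],Rt(-25)) for a in (.065,.02,-.02,-.042)])
snap('side','s10');crop('s10',220,130,350,270,5,'s10c')
"
```

```text
now 11.35 [ 0.5322 -0.0299  0.2351] q [-0.15 -0.05  1.65 -0.    1.55  0.29] F [-0.3 -0.4 -1.6] op 0.0499
[-0.09, 0.63, -0.06] [-0.0, -0.2, 0.2]
[-0.11, 5.13, -0.06] [-0.0, -0.2, 0.2]
[-0.13, 9.13, -0.06] [-0.0, -0.2, 0.2]
[-0.14, 11.33, -0.06] [-0.0, -0.2, 0.2]
```

View pics/s10c.png

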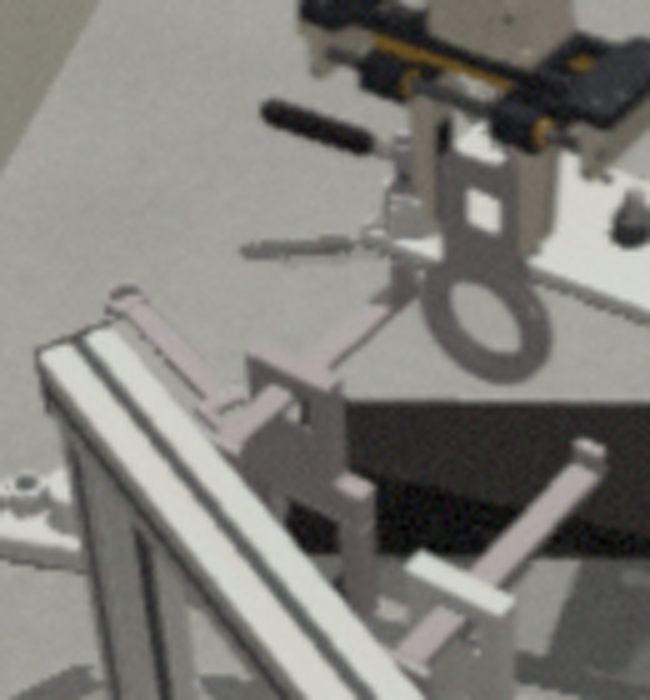

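>>> jog_arm:
  targets:
    - [-0.1,2,-0.1,0,0,0,1]
    - [-0.1,4,-0.1,0,0,0,1]
    - [-0.1,6.5,-0.1,0,0,0,1]
    - [-0.1,9,-0.1,0,0,0,1]
    - [-0.1,11.1,-0.1,0,0,0,1]

```text
t: 12.02
tool_pos: [0.581, 0.0718, 0.2348]
orientation: [0.339, 1.547, -0.345]
force: [-0.0, 0.8, -2.8]
opening: 0.0498
```

```bash
python3 -c "
from h import *
tip2=np.array([.5618,.0349])
go([([*(tip2+H*a),.216],Rt(-25)) for a in (-.042,)])
snap('side','s11');crop('s11',220,130,350,270,5,'s11c')
"
```

```text
now 12.025 [0.581  0.0718 0.2348] q [ 0.04  0.09  1.5  -0.    1.55  0.47] F [-0.   0.8 -2.8] op 0.0498
[1.88, 0.05, -0.18] [0.0, -0.2, 0.2]
```

View pics/s11c.png

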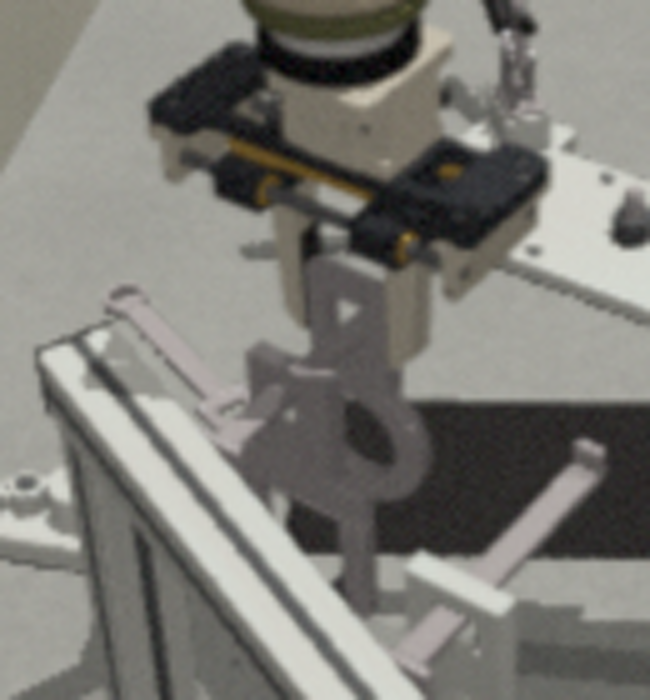

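>>> jog_arm:
  targets:
    - [0.6,0,-0.1,0,0,0,1]
    - [1.3,0,-0.1,0,0,0,1]
    - [1.9,0,-0.1,0,0,0,1]
    - [2.0,0,-0.1,0,0,0,1]
    - [2.0,0,-0.1,0,0,0,1]

```text
t: 12.7
tool_pos: [0.5806, 0.0736, 0.2161]
orientation: [0.341, 1.546, -0.343]
force: [-5.6, 1.5, 7.9]
opening: 0.0497
```

>>> jog_arm:
  targets:
    - [0,0,0,0,0,0,0]
    - [0,0,0,0,0,0,0]
    - [-1,0,0,0,0,0,0]
    - [-4,0,0,0,0,0,0]
    - [-8.5,0,0,0,0,0,0]

```text
t: 13.32
tool_pos: [0.58, 0.0736, 0.3008]
orientation: [0.34, 1.549, -0.344]
force: [0.3, 0.1, 0.4]
opening: 0.0919
```

```bash
python3 -c "
from h import *
snap('side','s12');crop('s12',220,130,350,270,5,'s12c')
go(lin([.4982,.2484,.31],Rt(-25),5)+[([.4982,.2484,.218],Rt(-25))])
"
```

```text
now 13.375 [0.5825 0.0737 0.3096] q [ 0.04  0.07  1.39 -0.    1.68  0.48] F [-0.2  0.1  5.2] op 0.0924
[-0.02, 2.46, -3.0] [0.0, 0.1, -0.0]
[-0.04, 4.91, -6.01] [0.0, 0.1, -0.0]
[-0.06, 7.37, -9.01] [0.0, 0.2, -0.1]
[-0.08, 9.82, -12.01] [0.0, 0.2, -0.1]
[-0.1, 12.28, -15.02] [0.0, 0.3, -0.1]
[9.1, 12.26, -15.06] [0.0, 0.3, -0.1]
```

View pics/s12c.png

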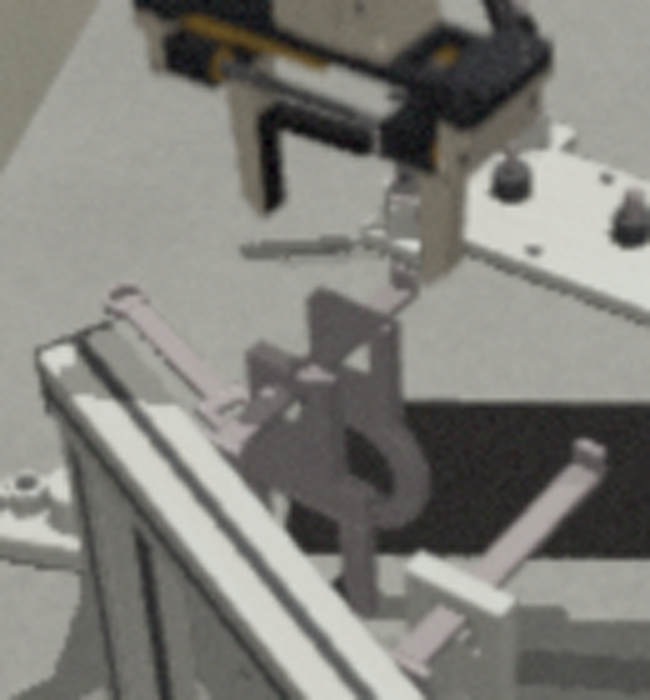

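>>> jog_arm:
  targets:
    - [0,2.5,-3.5,0,0,0,0]
    - [0,5,-7,0,0,0,0.1]
    - [0,8,-10.5,0,0.1,0,0.2]
    - [0,11,-13.5,0,0.2,0,0.2]
    - [0,12.3,-15,0,0.3,0,0.2]

```text
t: 14.0
tool_pos: [0.4977, 0.2503, 0.3096]
orientation: [0.342, 1.543, -0.339]
force: [0.3, -0.5, -0.2]
opening: 0.0744
```

```bash
python3 -c "
from h import *
go([([.4982,.2484,.230],Rt(-25))])
snap('side','s13');crop('s13',250,160,350,290,6,'s13c')
"
```

```text
now 14.0 [0.4977 0.2503 0.3096] q [ 0.37 -0.01  1.47  0.    1.68  0.81] F [ 0.3 -0.5 -0.2] op 0.0744
[7.96, -0.17, 0.12] [0.1, 0.0, -0.1]
```

View pics/s13c.png

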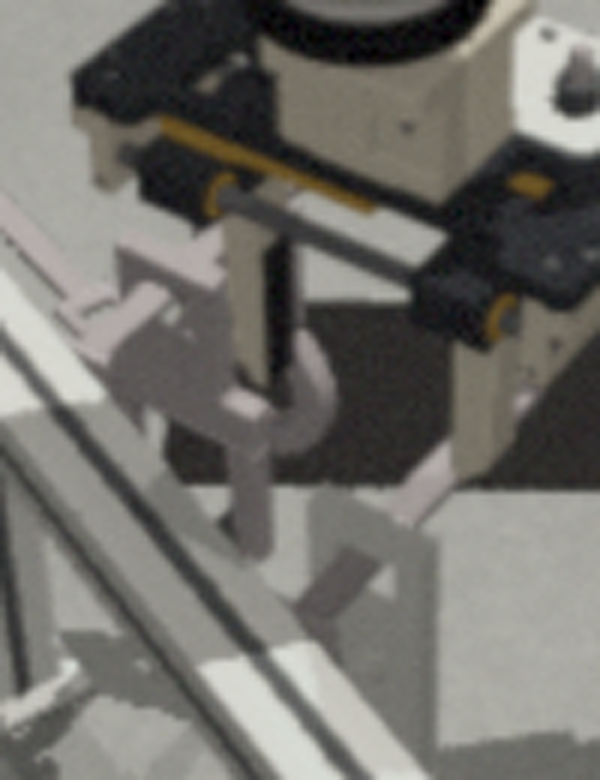

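>>> jog_arm:
  targets:
    - [2.5,-0.2,0.1,0,0,0,0.2]
    - [5,-0.2,0.1,0,0,0,0.2]
    - [7.2,-0.2,0.1,0,0,0,0.2]
    - [7.9,-0.2,0.1,0,0,0,0.2]
    - [7.9,-0.2,0.1,0,0,0,1]

```text
t: 14.68
tool_pos: [0.4975, 0.2488, 0.2306]
orientation: [0.342, 1.544, -0.339]
force: [-0.4, -0.5, -0.2]
opening: 0.0683
```

>>> jog_arm:
  targets:
    - [0,0,0,0,0,0,1]
    - [0,0,0,0,0,0,1]
    - [0,0,0,0,0,0,1]

```text
t: 15.05
tool_pos: [0.4981, 0.2489, 0.2317]
orientation: [0.343, 1.542, -0.338]
force: [0.4, -0.8, 4.5]
opening: 0.05
```

```bash
python3 -c "
from h import *
go([([.4982,.2484,.230],Rt(-25))])
snap('side','s14');crop('s14',250,160,350,290,6,'s14c')
"
```

```text
now 15.05 [0.4981 0.2489 0.2317] q [0.37 0.01 1.6  0.   1.54 0.8 ] F [ 0.4 -0.8  4.5] op 0.05
[0.17, -0.04, 0.03] [0.1, 0.0, -0.2]
```

View pics/s14c.png

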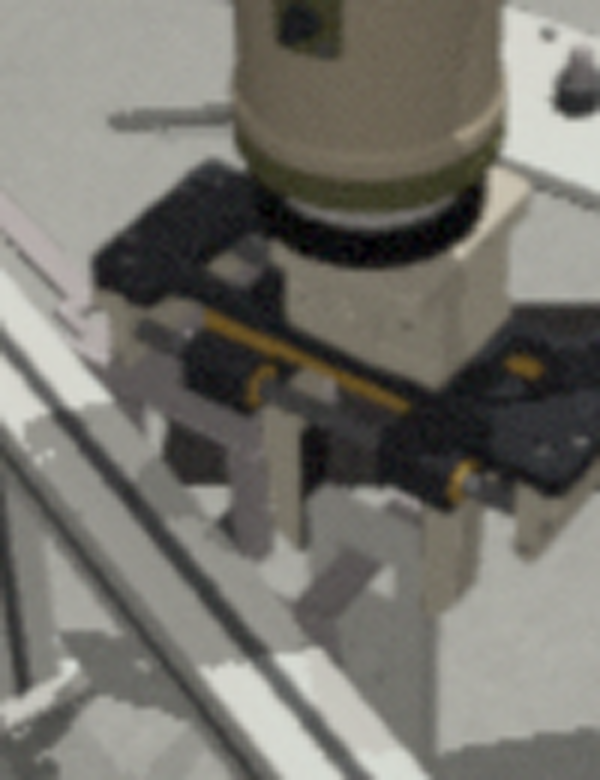

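>>> jog_arm:
  targets:
    - [-0.8,0,0,0,0,0,1]
    - [-1.9,0,0,0,0,0,1]
    - [-1.9,-0.5,0,0,0,0,1]
    - [-1.9,-2.5,0,0,0,0,1]
    - [-1.9,-4.5,0,0,0,0,1]
  squeeze: 50

```text
t: 15.72
tool_pos: [0.4786, 0.2074, 0.2501]
orientation: [0.342, 1.543, -0.338]
force: [0.7, -0.2, -2.6]
opening: 0.0497
```

```bash
python3 -c "
from h import *
tip=np.array([.4538,.1527])
go([([*(tip+H*a-W*.000),.2505],Rt(-25)) for a in (0,.06)])
snap('side','s15');crop('s15',250,160,350,290,6,'s15c')
"
```

```text
now 15.725 [0.4786 0.2074 0.2501] q [ 0.31 -0.1   1.66  0.    1.58  0.74] F [ 0.7 -0.2 -2.6] op 0.0497
[-0.06, -6.0, 0.05] [0.1, 0.0, -0.2]
[-0.07, -12.0, 0.04] [0.1, 0.0, -0.2]
```

View pics/s15c.png

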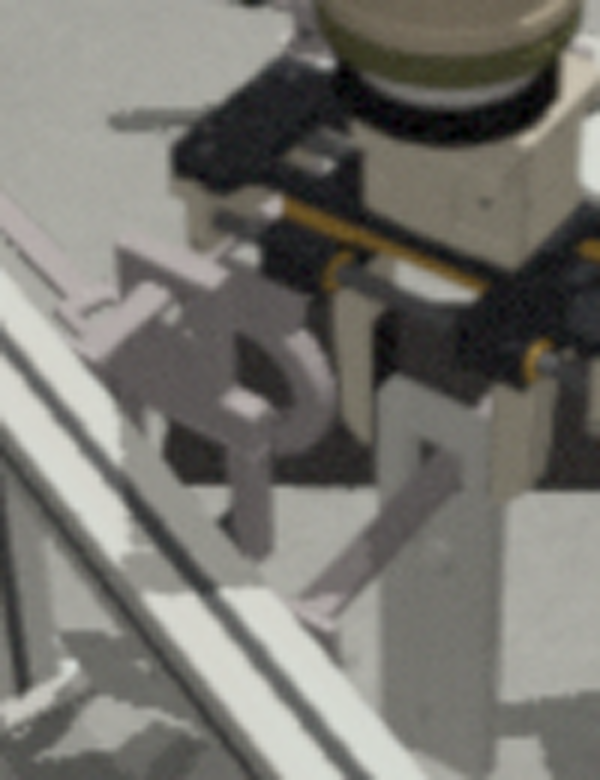

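>>> jog_arm:
  targets:
    - [0,-2.5,0,0,0,0,1]
    - [0,-5,0,0,0,0,1]
    - [0,-7.5,0,0,0,0,1]
    - [0,-10,0,0,0,0,1]
    - [0,-12.5,0,0,0,0,1]

```text
t: 16.4
tool_pos: [0.4247, 0.0914, 0.2498]
orientation: [0.342, 1.543, -0.34]
force: [0.2, 0.5, -3.4]
opening: 0.0497
```

Run:
```python
from h import *
snap('side','s16');crop('s16',250,130,410,290,4,'s16c')
# mat geometry
d=load('top0')
m=onplane(d,[(308,174),(353,171),(361,262),(317,265)],2,.003);print(m.mean(0))
ax=(m[0]+m[1]-m[2]-m[3])[:2];ax/=np.linalg.norm(ax);print(np.degrees(np.arctan2(ax[1],ax[0])))
go(lin([.42,-.07,.26],Rt(-97),9))
```

```text
[ 0.51842541 -0.08567591  0.003     ]
6.927498022746113
now 16.45 [0.4239 0.0893 0.2498] q [ 0.09 -0.35  1.87 -0.    1.61  0.53] F [ 2.6  0.1 -4.2] op 0.0498
[-0.11, -1.62, 0.71] [8.0, 0.0, 0.0]
[-0.22, -3.25, 1.41] [16.0, 0.0, 0.0]
[-0.34, -4.87, 2.12] [24.0, 0.0, 0.0]
[-0.45, -6.49, 2.83] [32.0, 0.0, 0.0]
[-0.56, -8.12, 3.54] [40.0, 0.0, 0.0]
[-0.67, -9.74, 4.24] [48.0, 0.0, 0.0]
[-0.78, -11.37, 4.95] [56.1, 0.0, 0.0]
[-0.9, -12.99, 5.66] [64.1, 0.0, 0.0]
[-1.01, -14.61, 6.37] [72.1, 0.0, 0.0]
```

View pics/s16c.png

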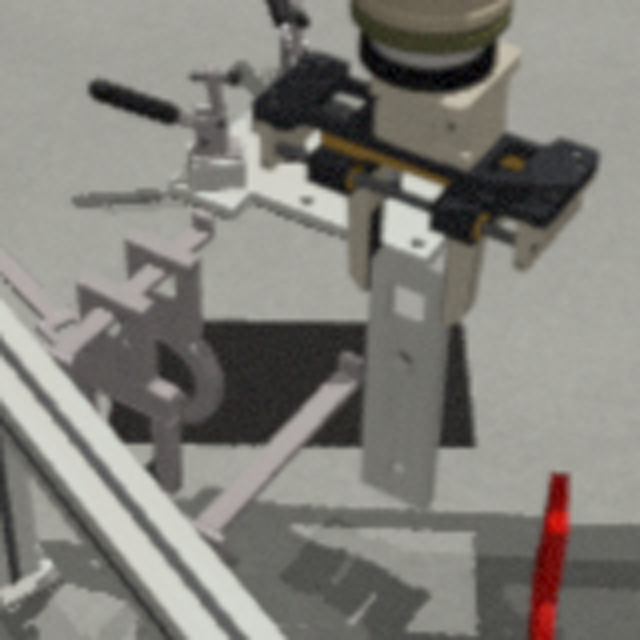

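```bash
cat > kin.py <<'E'
import numpy as np
from scipy.optimize import least_squares
D=[([-1.38141387,.131078559,1.4891963,0,1.52299678,-.0854],[.16272792,-.57696689,.21768]),
([-.9,-.23,1.65,0,1.73,.22],[.3329,-.336,.3261]),([-.26,-.42,1.78,0,1.78,.48],[.4037,-.0554,.3344]),([.26,-.15,1.77,0,1.52,.7],[.4622,.1767,.2168]),([.11,.14,1.33,0,1.66,.54],[.6018,.1182,.301]),([.04,.09,1.5,0,1.55,.47],[.581,.0718,.2348]),([.09,-.35,1.87,0,1.61,.53],[.4239,.0893,.2498]),([.37,-.01,1.47,0,1.68,.81],[.4977,.2503,.3096])]
def fk(q,p):
    a,b,L1,L2,e,L3,lat=p;s=q[1]+q[2];u=s+q[4]
    r=a+L1*np.sin(q[1])+L2*np.sin(s)+e*np.cos(s)+L3*np.sin(u); z=b+L1*np.cos(q[1])+L2*np.cos(s)-e*np.sin(s)+L3*np.cos(u)
    return r,z
def res(p):
    o=[]
    for q,x in D:
        r,z=fk(q,p); c,s=np.cos(q[0]),np.sin(q[0]); o+=[c*r-s*p[6]-x[0],s*r+c*p[6]-x[1],z-x[2]]
    return np.array(o)
f=least_squares(res,[0,.4,.45,.5,0,.3,.05],x_scale=.1)
if __name__=='__main__': print(f.x.round(3),np.abs(f.fun).max())
E
python3 kin.py
```

```text
[-0.011  0.158  0.373  0.564  0.078  0.206  0.051] 0.0037961811443741056
```

Run:
```python
from h import *
go(lin([.45,-.08,.27],Rt(-90),7))
```

```text
now 16.45 [0.4239 0.0893 0.2498] q [ 0.09 -0.35  1.87 -0.    1.61  0.53] F [ 2.6  0.1 -4.2] op 0.0498
[-0.29, -2.04, 1.36] [9.3, 0.0, 0.0]
[-0.57, -4.07, 2.72] [18.6, 0.0, 0.0]
[-0.86, -6.11, 4.08] [27.9, 0.0, 0.0]
[-1.15, -8.15, 5.43] [37.2, 0.0, 0.0]
[-1.43, -10.18, 6.79] [46.5, 0.0, 0.0]
[-1.72, -12.22, 8.15] [55.8, 0.0, 0.0]
[-2.01, -14.26, 9.51] [65.1, 0.0, 0.0]
```

>>> jog_arm:
  targets:
    - [-0.3,-2,1.3,9,0,0,1]
    - [-0.6,-4,2.7,18.5,0,0,1]
    - [-0.9,-6,4,28,0,0,1]
    - [-1.2,-8.2,5.4,37,0,0,1]
    - [-1.5,-10.2,6.8,46.5,0,0,1]

```text
t: 17.08
tool_pos: [0.4424, -0.0326, 0.2648]
orientation: [0.971, 1.343, -0.972]
force: [0.5, 0.9, -3.0]
opening: 0.0498
```

Run:
```python
from h import *
go(lin([.45,-.085,.27],Rt(-90),2)+[([.47,-.085,.27],Rt(-90,a,0)) for a in (10,20,30)])
```

```text
now 17.075 [ 0.4424 -0.0326  0.2648] q [-0.19 -0.32  1.83 -0.    1.63  1.06] F [ 0.5  0.9 -3. ] op 0.0498
[-0.26, -0.46, 2.61] [9.1, 0.0, 0.0]
[-0.52, -0.92, 5.21] [18.3, 0.0, 0.0]
[-0.52, 0.98, 5.84] [18.2, -1.5, 9.9]
[-0.52, 0.98, 5.84] [18.1, -3.1, 19.9]
[-0.52, 0.98, 5.84] [17.8, -4.7, 29.8]
```

>>> jog_arm:
  targets:
    - [-0.3,-0.5,2.6,9,0,0,1]
    - [-0.5,-0.5,5,18.3,0,0,1]
    - [-0.5,0,5.5,18.2,-1.5,9.9,1]
    - [-0.5,0.5,5.8,18,-3,19.9,1]
    - [-0.5,1,5.8,17.8,-4.7,29.8,1]

```text
t: 17.7
tool_pos: [0.4705, -0.0847, 0.2701]
orientation: [1.414, 0.812, -0.811]
force: [-0.4, 1.5, -2.9]
opening: 0.0496
```

Run:
```python
from h import *
s=robot.read_state(); print(s['q'],Ro.from_rotvec(s['orientation']).as_matrix()[:,0])
snap('side','s17');crop('s17',250,50,450,290,3,'s17c')
go([([.47,-.085,.27],Rt(-90,a,0)) for a in (30,40,50,55)])
```

```text
[-0.47011341 -0.81351556  2.22979461  0.24318726  1.25399215  1.07948366] [ 5.04619400e-01  2.55765756e-04 -8.63341876e-01]
now 17.75 [ 0.4675 -0.083   0.2645] q [-0.47 -0.83  2.25  0.25  1.25  1.08] F [ -5.1   0.8 -11.7] op 0.0496
[-0.35, 0.49, 0.2] [0.0, -0.1, -0.5]
[-0.35, 0.49, 0.2] [0.0, -0.1, 9.5]
[-0.35, 0.49, 0.2] [0.0, -0.1, 19.5]
[-0.35, 0.49, 0.2] [0.0, -0.1, 24.5]
```

View pics/s17c.png

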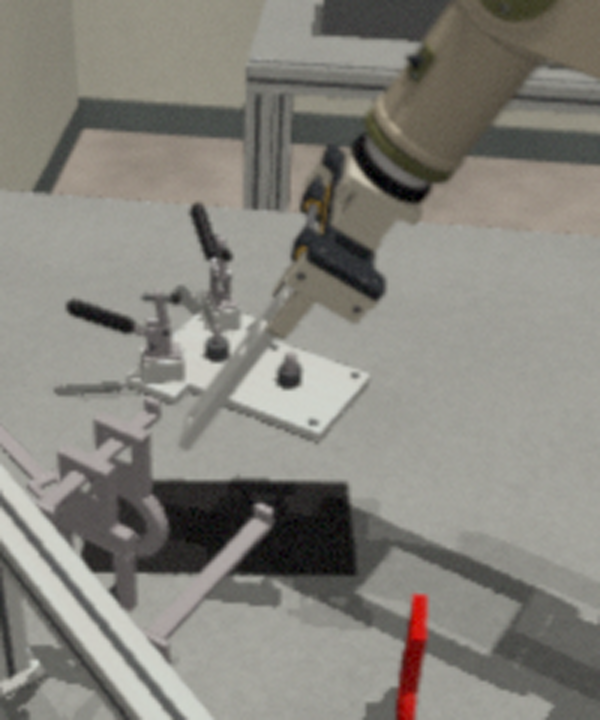

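```bash
cat > kin2.py <<'E'
from kin import D
import numpy as np
from scipy.optimize import least_squares
from scipy.spatial.transform import Rotation as Ro
D=D+[([-.47011341,-.81351556,2.22979461,.24318726,1.25399215,1.07948366],[.4675+.0015,-.083-.0008,.2645+.003])]
def fk(q,p):
    a,b,L1,L2,e,L3,lat=p
    R=Ro.from_euler('z',q[0]); x=R.apply([a,lat,b]); R2=R*Ro.from_euler('y',q[1]); x=x+R2.apply([0,0,L1]); R3=R2*Ro.from_euler('y',q[2]); x=x+R3.apply([e,0,L2])
    R5=R3*Ro.from_euler('z',q[3])*Ro.from_euler('y',q[4]); x=x+R5.apply([0,0,L3]); return x,R5*Ro.from_euler('z',q[5])
def res(p): return np.concatenate([fk(q,p)[0]-x for q,x in D])
f=least_squares(res,[0,.4,.45,.5,0,.3,.05],x_scale=.1);P=f.x
def T(R): # tool frame: x tool = flange z ; match jaw: angle q1-q6
    M=R.as_matrix(); return M
def ik(pos,xdir,zdir,q0=None):
    lo=np.array([-2.96,-.89,.02,-1.34,0,-2.66]);hi=np.array([2.96,2.26,2.5,4.48,2.73,2.66])
    def r(q):
        x,R=fk(q,P);M=R.as_matrix()
        return np.r_[(x-pos)*10,M[:,2]-xdir,JZ(M)-zdir]
    best=None
    for g in ([q0] if q0 is not None else [])+[[-.2,-.3,1.8,0,1.6,1.3],[-.4,-.7,2.2,.3,1.2,1.1],[-.2,.3,1.3,.0,1.,1.3]]:
        s=least_squares(r,np.clip(g,lo+.01,hi-.01),bounds=(lo,hi))
        if best is None or s.cost<best.cost: best=s
    return best.x,best.cost
SG=None
def JZ(M): return SG[0]*M[:,SG[1]]
def setsg():
    global SG
    q=D[0][0];M=fk(q,P)[1].as_matrix(); z=np.array([.271,-.962,0])
    c=[(s,i,np.dot(s*M[:,i],z)) for s in(1,-1) for i in(0,1)]; SG=max(c,key=lambda v:v[2]);
setsg()
if __name__=='__main__':
    print(P.round(4),np.abs(f.fun).max(),SG)
    for az in (0,7,-10,-20):
      for tilt in (20,30,40,50):
        for px in (.43,.47,.50,.53):
            t=np.radians(tilt);a=np.radians(az)
            xd=np.array([np.sin(t)*np.cos(a),np.sin(t)*np.sin(a),-np.cos(t)]);zd=np.array([np.sin(a),-np.cos(a),0])
            piv=np.array([px,-.086,.02]); tcp=piv+xd*.0135
            q,c=ik(tcp,xd,zd); print(az,tilt,px,'ok' if c<1e-5 else 'NO',round(c,5),q.round(2))
E
python3 kin2.py
```

```text
[-0.009   0.331   0.374   0.5608  0.0798  0.3777  0.0512] 0.0035885435496377516 (-1, 0, np.float64(0.9994409272942226))
0 20 0.43 ok 0.0 [-0.44 -0.42  2.43  0.2   0.82  1.02]
0 20 0.47 ok 0.0 [-0.39 -0.27  2.32  0.19  0.78  1.07]
0 20 0.5 ok 0.0 [-0.36 -0.17  2.24  0.18  0.75  1.1 ]
0 20 0.53 ok 0.0 [-0.33 -0.09  2.16  0.17  0.74  1.13]
0 30 0.43 NO 0.00401 [-0.5  -0.49  2.5   0.32  0.77  0.88]
0 30 0.47 ok 0.0 [-0.46 -0.41  2.48  0.39  0.63  0.85]
0 30 0.5 ok 0.0 [-0.42 -0.29  2.4   0.38  0.59  0.88]
0 30 0.53 ok 0.0 [-0.39 -0.19  2.32  0.36  0.56  0.92]
0 40 0.43 NO 0.02994 [-0.55 -0.47  2.5   0.42  0.77  0.76]
0 40 0.47 NO 0.00907 [-0.51 -0.41  2.5   0.53  0.62  0.68]
0 40 0.5 NO 0.00095 [-0.49 -0.35  2.5   0.68  0.49  0.56]
0 40 0.53 ok 0.0 [-0.45 -0.25  2.45  0.78  0.41  0.47]
0 50 0.43 NO 0.07775 [-0.65 -0.44  2.5   0.58  0.8   0.54]
0 50 0.47 NO 0.04048 [-0.59 -0.38  2.5   0.71  0.64  0.45]
0 50 0.5 NO 0.01837 [-0.56 -0.31  2.5   0.89  0.52  0.3 ]
0 50 0.53 NO 0.00351 [-0.52 -0.23  2.5   1.23  0.41 -0.01]
7 20 0.43 ok 0.0 [-0.48 -0.4   2.41  0.26  0.85  0.83]
7 20 0.47 ok 0.0 
[... 2013 characters left out ...]
NO 0.00457 [-0.28 -0.49  2.5  -0.07  0.7   1.69]
-20 30 0.47 ok 0.0 [-0.25 -0.41  2.48 -0.09  0.55  1.74]
-20 30 0.5 ok 0.0 [-0.23 -0.29  2.4  -0.12  0.52  1.78]
-20 30 0.53 ok 0.0 [-0.21 -0.19  2.31 -0.15  0.5   1.82]
-20 40 0.43 NO 0.03215 [-0.24 -0.48  2.5  -0.15  0.68  1.79]
-20 40 0.47 NO 0.00946 [-0.21 -0.41  2.5  -0.21  0.5   1.88]
-20 40 0.5 NO 0.00086 [-0.2  -0.35  2.5  -0.3   0.35  1.97]
-20 40 0.53 ok 0.0 [-0.18 -0.25  2.45 -0.4   0.27  2.09]
-20 50 0.43 NO 0.08327 [-0.17 -0.46  2.5  -0.29  0.65  1.97]
-20 50 0.47 NO 0.04175 [-0.14 -0.38  2.5  -0.45  0.47  2.15]
-20 50 0.5 NO 0.01776 [-0.13 -0.31  2.5  -0.68  0.32  2.39]
-20 50 0.53 NO 0.00317 [-0.16 -0.24  2.5  -0.97  0.16  2.66]
```

```bash
cat > arc.py <<'E'
from h import *
import kin2
xe,yc=.64,-.085
def pose(phi,tilt,lift=0,L=.183,dt=.0135):
    f=np.radians(phi);t=np.radians(tilt)
    piv=np.array([xe-L*np.cos(f),yc,.003+.006*np.cos(f)+L*np.sin(f)+lift]); xd=np.array([np.sin(t),0,-np.cos(t)])
    return piv+dt*xd, Rt(-90,tilt,0)
if __name__=='__main__':
    for phi,tilt in ((60,30),(45,30),(30,28),(15,25),(3.8,22),(3.8,15)):
        p,R=pose(phi,tilt); q,c=kin2.ik(p,R[:,0],R[:,2]); print(phi,p.round(4),q.round(2),round(c,6))
    p,R=pose(60,30,.012)
    go(lin(p,R,5))
E
python3 arc.py
```

```text
60 [ 0.5552 -0.085   0.1528] [-0.36 -0.42  2.19  0.23  0.88  1.1 ] 0.0
45 [ 0.5173 -0.085   0.125 ] [-0.4  -0.51  2.31  0.26  0.87  1.05] 0.0
30 [ 0.4879 -0.085   0.0878] [-0.43 -0.53  2.38  0.26  0.86  1.02] 0.0
15 [ 0.4689 -0.085   0.0439] [-0.43 -0.46  2.41  0.24  0.81  1.01] 0.0
3.8 [ 0.4625 -0.085   0.0086] [-0.41 -0.35  2.39  0.22  0.76  1.02] 0.0
3.8 [ 0.4609 -0.085   0.0081] [-0.37 -0.24  2.27  0.12  0.87  1.14] 0.0
now 17.75 [ 0.4675 -0.083   0.2645] q [-0.47 -0.83  2.25  0.25  1.25  1.08] F [ -5.1   0.8 -11.7] op 0.0496
[2.61, 0.5, 0.04] [0.0, -0.0, -0.1]
[5.22, 1.0, 0.09] [0.0, -0.0, -0.2]
[7.83, 1.5, 0.13] [0.0, -0.1, -0.3]
[10.44, 2.0, 0.18] [0.0, -0.1, -0.4]
[13.04, 2.5, 0.22] [0.0, -0.1, -0.5]
```

>>> jog_arm:
  targets:
    - [2.5,0.5,0,0,0,0,1]
    - [5,1,0.1,0,0,0,1]
    - [8,1.5,0.1,0,0,-0.2,1]
    - [11,2,0.2,0,0,-0.4,1]
    - [13,2.5,0.2,0,0,-0.5,1]

```text
t: 18.38
tool_pos: [0.5549, -0.0843, 0.1629]
orientation: [1.412, 0.822, -0.818]
force: [0.4, 0.2, -2.2]
opening: 0.0499
```

Run:
```python
from arc import *
snap('side','s18');crop('s18',240,130,400,260,5,'s18c')
go([pose(60,30,.012),pose(60,30),pose(55,30)])
```

```text
now 18.425 [ 0.5551 -0.0841  0.161 ] q [-0.36 -0.44  2.2   0.23  0.91  1.11] F [-1.   0.5 -4.5] op 0.0495
[-0.32, 0.2, 0.09] [0.0, -0.2, 0.4]
[0.73, -0.39, 0.09] [0.0, -0.2, 0.4]
[0.77, -1.96, 0.09] [0.0, -0.2, 0.4]
```

View pics/s18c.png

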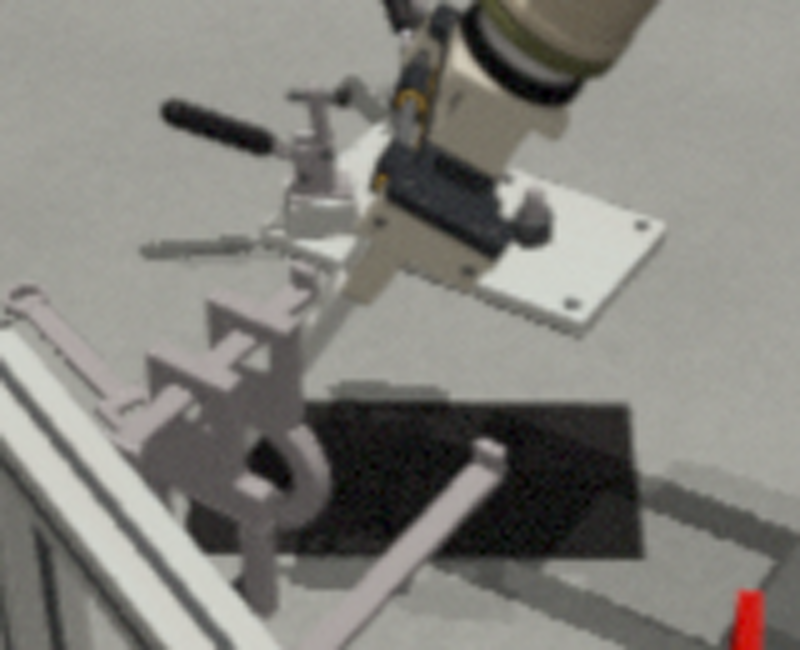

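>>> jog_arm:
  targets:
    - [0.4,-0.2,0.1,0,0,0,1]
    - [0.8,-0.4,0.1,0,0,0,1]
    - [0.9,-0.5,0.1,0,0,0,1]

```text
t: 18.8
tool_pos: [0.5565, -0.0855, 0.1535]
orientation: [1.412, 0.82, -0.816]
force: [-5.2, 1.3, 8.9]
opening: 0.0497
```

Run:
```python
from arc import *
snap('top','t18');crop('t18',280,150,390,280,5,'t18c')
go([pose(f,30) for f in (60,55,50,45,40)])
```

```text
now 18.85 [ 0.5565 -0.0855  0.1536] q [-0.37 -0.43  2.21  0.23  0.89  1.1 ] F [-3.1  2.1  4.1] op 0.0498
[0.01, -0.15, -0.05] [0.0, -0.1, 0.2]
[0.05, -1.73, -0.05] [0.0, -0.1, 0.2]
[0.22, -3.29, -0.05] [0.0, -0.1, 0.2]
[0.54, -4.83, -0.05] [0.0, -0.1, 0.2]
[0.99, -6.33, -0.05] [0.0, -0.1, 0.2]
```

View pics/t18c.png

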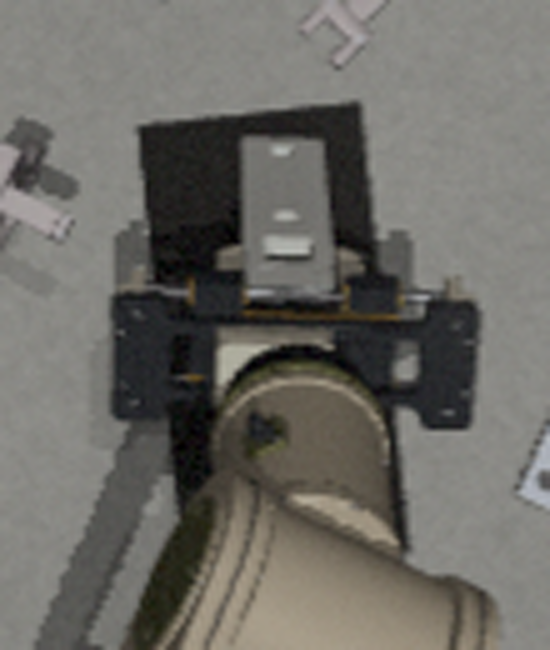

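The plate's far end touches the mat at top about (336,178). It is inside the mat outline, and the force is +4 to +9 N. Now reducing grip and following the arc.

>>> jog_arm:
  targets:
    - [0,0,0,0,0,0,1]
    - [0,-0.8,0,0,0,0,1]
    - [0.2,-2,0,0,0,0,1]
    - [0.3,-3.3,0,0,0,0,1]
    - [0.6,-4.8,0,0,0,0,1]
  squeeze: 9

```text
t: 19.48
tool_pos: [0.5175, -0.0858, 0.1249]
orientation: [1.412, 0.819, -0.816]
force: [-3.3, 0.4, 1.5]
opening: 0.0502
```

Run:
```python
from arc import *
snap('top','t19');crop('t19',280,150,390,280,5,'t19c')
go([pose(45,30),pose(38,30),pose(31,29),pose(24,28),pose(17,26),pose(10,24),pose(3.8,22)])
```

```text
now 19.525 [ 0.5155 -0.0852  0.1222] q [-0.41 -0.54  2.34  0.26  0.88  1.04] F [-3.4 -0.1 -1.1] op 0.0499
[-0.14, 0.3, -0.02] [0.0, -0.2, 0.3]
[0.53, -1.79, -0.02] [0.0, -0.2, 0.3]
[1.47, -3.81, -0.02] [0.0, -0.2, -0.7]
[2.65, -5.69, -0.02] [0.0, -0.2, -1.7]
[4.06, -7.44, -0.01] [0.0, -0.2, -3.7]
[5.67, -9.01, -0.01] [0.0, -0.2, -5.7]
[7.25, -10.23, -0.01] [0.0, -0.2, -7.7]
```

View pics/t19c.png

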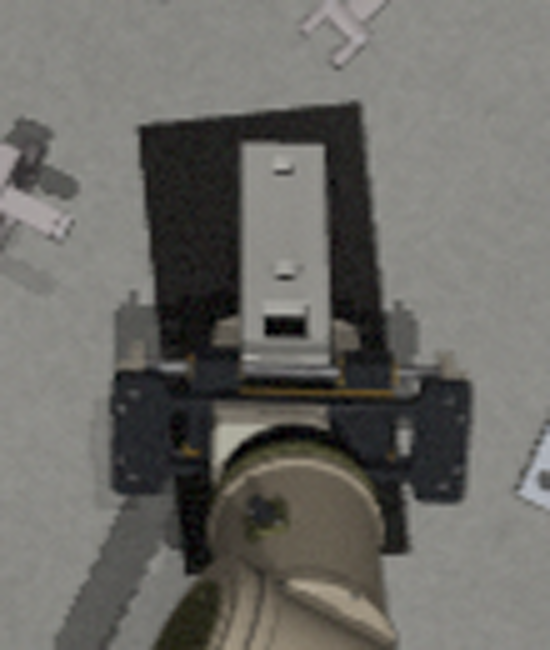

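Pivoting is working: the far end stayed at row ~178. Continuing.

>>> jog_arm:
  targets:
    - [0.2,-0.9,0,0,0,0,1]
    - [0.6,-1.9,0,0,0,0,1]
    - [1.0,-2.9,0,0,0,-0.4,1]
    - [1.5,-3.8,0,0,0,-0.7,1]
    - [2.1,-4.8,0,0,0,-1.2,1]

```text
t: 20.15
tool_pos: [0.4838, -0.0852, 0.0796]
orientation: [1.405, 0.839, -0.834]
force: [-1.3, -1.2, -0.3]
opening: 0.0499
```

Run:
```python
from arc import *
snap('top','t20');crop('t20',280,150,390,280,5,'t20c')
snap('side','s20');crop('s20',240,130,400,260,5,'s20c')
go([pose(24,28),pose(17,26),pose(10,24),pose(3.8,22)])
```

```text
now 20.25 [ 0.4829 -0.0848  0.0784] q [-0.44 -0.58  2.44  0.28  0.85  0.99] F [-0.4  0.6 -2. ] op 0.0502
[0.47, -0.68, 0.02] [0.0, -0.2, -0.3]
[1.92, -2.4, 0.03] [0.0, -0.2, -2.3]
[3.56, -3.93, 0.03] [0.0, -0.2, -4.3]
[5.17, -5.11, 0.04] [0.0, -0.2, -6.3]
```

View pics/t20c.png

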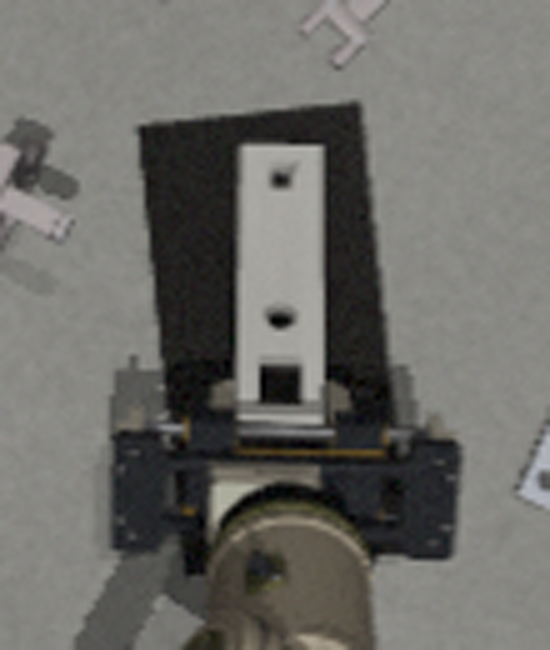

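View pics/s20c.png

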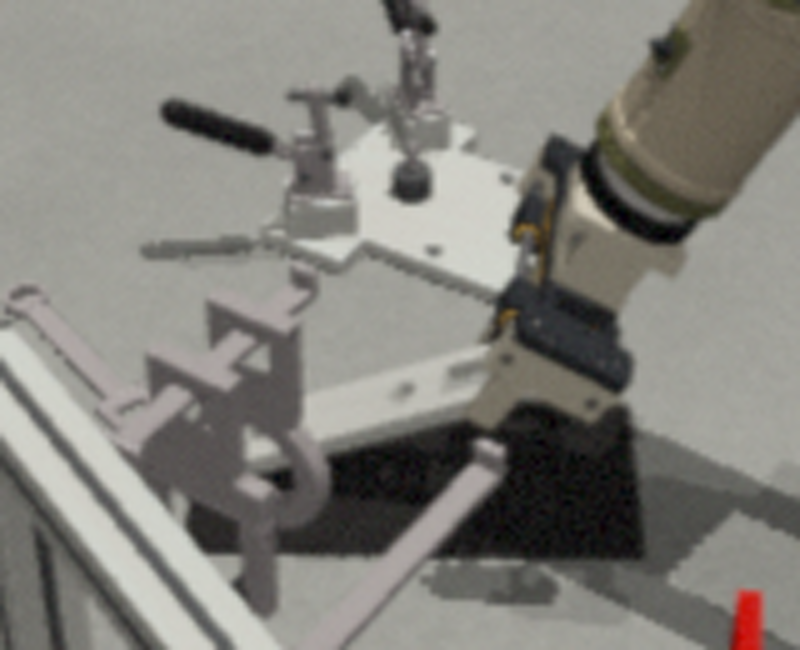

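>>> jog_arm:
  targets:
    - [0.7,-0.9,0,0,0,-0.6,1]
    - [1.6,-2,0,0,0,-2,1]
    - [2.6,-3.1,0,0,0,-3.3,1]
    - [3.6,-4,0,0,0,-4.5,1]
    - [4.6,-4.7,0,0,0,-5.7,1]

```text
t: 20.88
tool_pos: [0.4627, -0.0844, 0.0142]
orientation: [1.372, 0.919, -0.913]
force: [-0.4, -0.3, -1.2]
opening: 0.0503
```

Run:
```python
from arc import *
snap('top','t21');crop('t21',280,150,390,280,5,'t21c')
snap('side','s21');crop('s21',240,130,400,260,5,'s21c')
go([pose(3.8,22)])
```

```text
now 20.975 [ 0.4622 -0.0841  0.0135] q [-0.42 -0.41  2.43  0.23  0.78  1.01] F [-1.2  0.3 -1.1] op 0.0498
[0.46, -0.16, 0.09] [0.0, -0.3, -0.4]
```

View pics/s21c.png

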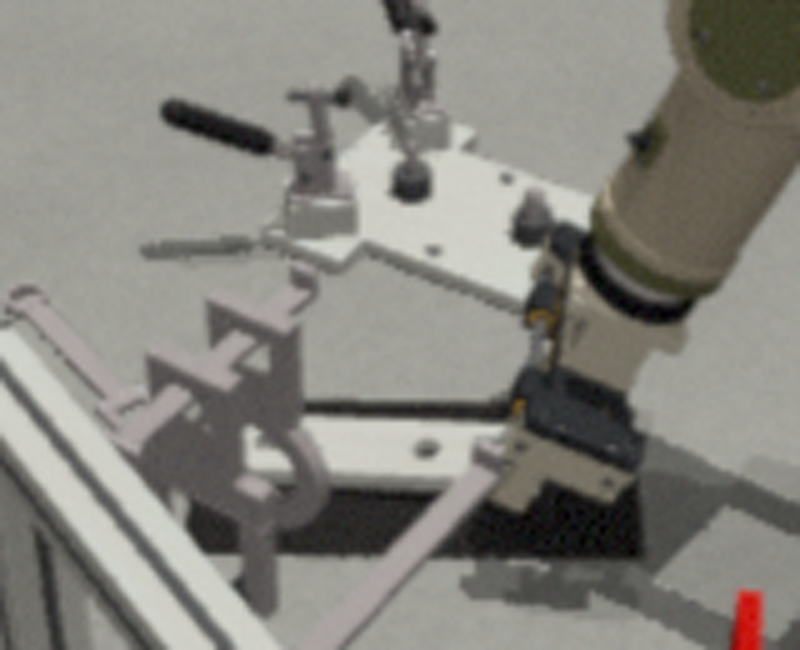

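>>> jog_arm:
  targets:
    - [0.2,-0.1,0,0,0,0,1]
    - [0.4,-0.1,0,0,0,0,1]
    - [0.4,-0.1,0,0,0,0,0.3]
    - [0.4,-0.1,0,0,0,0,0.2]
    - [0.4,-0.1,0,0,0,0,0.1]

```text
t: 21.6
tool_pos: [0.4632, -0.0842, 0.0099]
orientation: [1.372, 0.92, -0.913]
force: [0.3, -1.0, -0.1]
opening: 0.0751
```

>>> jog_arm:
  targets:
    - [0,0,0,0,0,0,0]
    - [0,0,0,0,0,0,0]

```text
t: 21.85
tool_pos: [0.4633, -0.0843, 0.01]
orientation: [1.372, 0.919, -0.913]
force: [0.2, 0.1, 0.4]
opening: 0.0921
```

Run:
```python
from arc import *
snap('side','s22');crop('s22',240,130,400,260,5,'s22c')
go([])
```

```text
now 21.9 [ 0.4632 -0.0842  0.01  ] q [-0.42 -0.4   2.43  0.23  0.77  1.01] F [-0.3 -0.   0.3] op 0.0924
```

View pics/s22c.png

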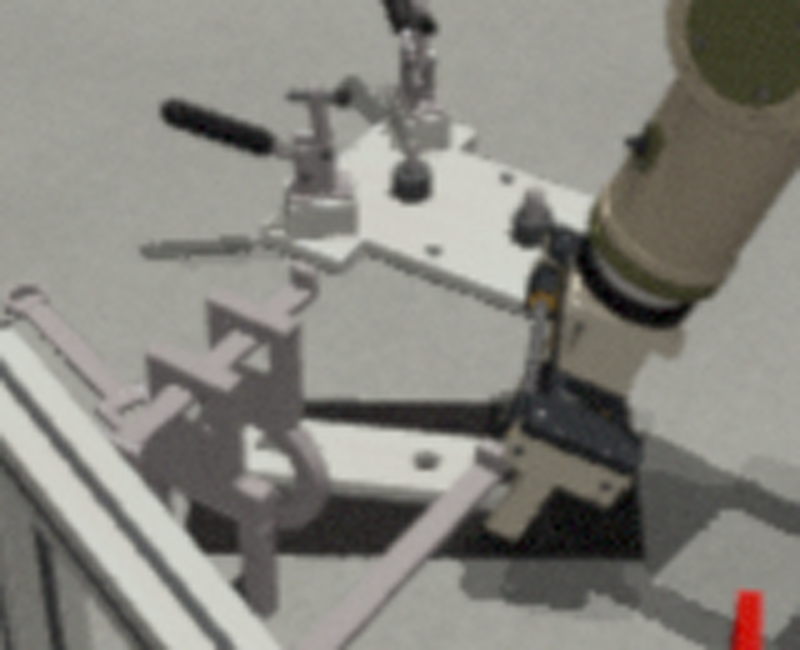

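Run:
```python
from arc import *
import kin2
p=[([.463,-.085,.03],Rt(-90,22,0)),([.465,-.085,.06],Rt(-90,18,0)),([.47,-.085,.10],Rt(-90,10,0)),([.475,-.085,.13],Rt(-90,2,0)),([.48,-.085,.15],Rt(-90,0,0))]
for a,R in p:
    q,c=kin2.ik(a,R[:,0],R[:,2]);print(q.round(2),round(c,6))
go(p)
```

```text
[-0.41 -0.4   2.38  0.21  0.82  1.04] 0.0
[-0.38 -0.38  2.29  0.14  0.95  1.12] 0.0
[-0.33 -0.28  2.11  0.06  1.15  1.22] 0.0
[-0.29 -0.15  1.93  0.01  1.33  1.28] 0.0
[-0.28 -0.12  1.86 -0.    1.4   1.29] 0.0
now 21.9 [ 0.4632 -0.0842  0.01  ] q [-0.42 -0.4   2.43  0.23  0.77  1.01] F [-0.3 -0.   0.3] op 0.0924
[-1.86, 0.74, 0.07] [0.0, -0.3, -0.5]
[-4.55, 2.07, 0.06] [0.0, -0.3, -4.5]
[-8.06, 4.06, 0.04] [0.1, -0.3, -12.5]
[-10.64, 5.67, 0.03] [0.1, -0.3, -20.5]
[-12.3, 6.9, 0.02] [0.1, -0.3, -22.5]
```

>>> jog_arm:
  targets:
    - [-1.9,0.7,0,0,0,-0.5,0]
    - [-4.5,2,0,0,-0.3,-4.5,0]
    - [-8,4,0,0,-0.3,-12.5,0]
    - [-10.5,5.6,0,0,-0.3,-20.5,0]
    - [-12.3,6.9,0,0.1,-0.3,-22.5,0]

```text
t: 22.52
tool_pos: [0.4817, -0.0849, 0.1515]
orientation: [1.207, 1.21, -1.212]
force: [0.1, -0.3, -0.2]
opening: 0.0933
```

Run:
```python
from arc import *
snap('top','t23');crop('t23',290,150,390,280,6,'t23c')
snap('side','s23');crop('s23',260,190,380,260,6,'s23c')
go([])
```

```text
now 22.625 [ 0.4828 -0.0851  0.1525] q [-0.28 -0.13  1.87 -0.    1.4   1.29] F [ 1.1  1.1 -0.3] op 0.093
```

View pics/t23c.png

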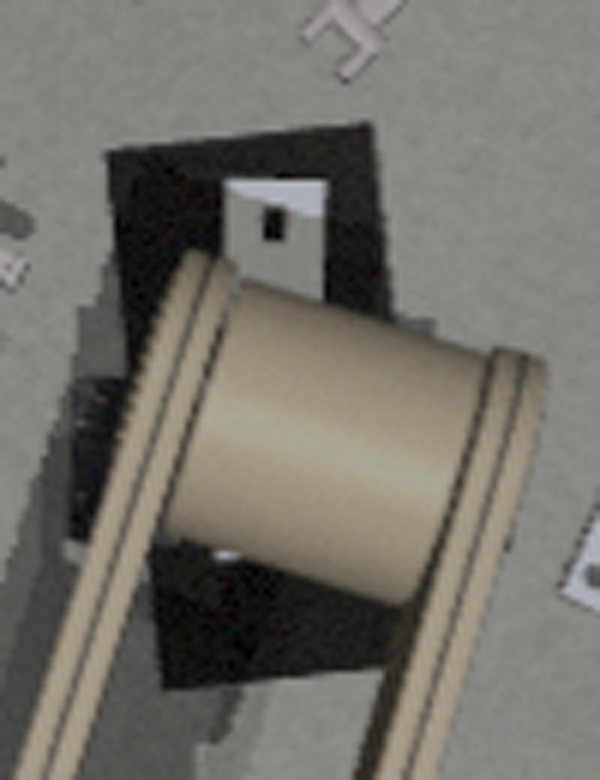

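View pics/s23c.png

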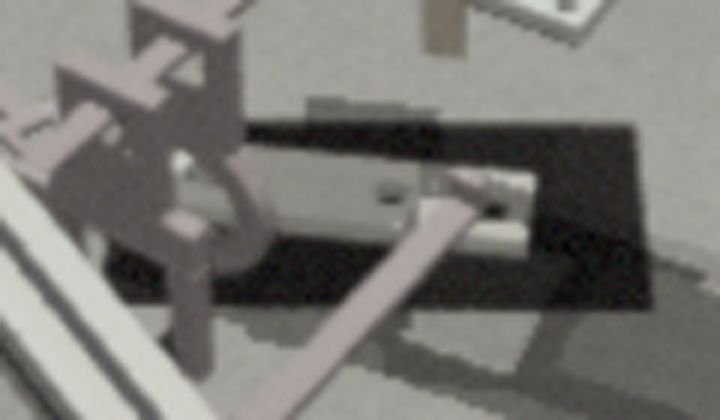

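Run:
```python
from h import *
T=load('t23');S=load('s23')
A=lambda P,x0,y0,s:np.array([[x0+(x+.5)/s-.5,y0+(y+.5)/s-.5] for x,y in P])
print('top end corners, small hole',onplane(T,A([(224,180),(328,183),(274,223)],290,150,6),2,.015).round(4).tolist())
print('top edges left/right',onplane(T,A([(223,260),(326,295)],290,150,6),2,.015).round(4).tolist())
print('side near corners, big hole, slot, smallhole',onplane(S,A([(537,176),(527,240),(390,193),(492,209),(184,164)],260,190,6),2,.015).round(4).tolist())
print('side far edge',onplane(S,A([(300,152),(500,172)],260,190,6),2,.015).round(4).tolist())
```

```text
top end corners, small hole [[0.6346, -0.0579, 0.015], [0.6347, -0.1113, 0.015], [0.6133, -0.0841, 0.015]]
top edges left/right [[0.5935, -0.0586, 0.015], [0.5771, -0.1118, 0.015]]
side near corners, big hole, slot, smallhole [[0.4403, -0.1108, 0.015], [0.4409, -0.0624, 0.015], [0.5147, -0.0863, 0.015], [0.4609, -0.0824, 0.015], [0.625, -0.0919, 0.015]]
side far edge [[0.5662, -0.1104, 0.015], [0.4598, -0.1109, 0.015]]
```

Run:
```python
from h import *
go(lin([.547,-.0855,.06],Rt(-90),3)+[([.547,-.0855,.0045],Rt(-90))])
```

```text
now 22.625 [ 0.4828 -0.0851  0.1525] q [-0.28 -0.13  1.87 -0.    1.4   1.29] F [ 1.1  1.1 -0.3] op 0.093
[3.09, 2.13, 0.01] [0.0, 0.0, -0.1]
[6.18, 4.27, 0.01] [0.0, 0.1, -0.1]
[9.26, 6.4, 0.02] [0.0, 0.1, -0.2]
[14.81, 6.38, 0.01] [0.0, 0.1, -0.2]
```

>>> jog_arm:
  targets:
    - [1.5,3,0,0,0,0,0]
    - [5,5.5,0,0,0,-0.1,0]
    - [8.5,6.4,0,0,0,-0.2,0]
    - [10.5,6.4,0,0,0.1,-0.2,0]
    - [12,6.4,0,0,0.1,-0.2,0]

```text
t: 23.25
tool_pos: [0.5457, -0.0852, 0.0311]
orientation: [1.209, 1.211, -1.211]
force: [0.0, 0.2, -0.2]
opening: 0.0932
```

Run:
```python
from h import *
go([([.547,-.0855,.0045],Rt(-90))])
snap('side','s24');crop('s24',260,150,380,260,6,'s24c')
```

```text
now 23.25 [ 0.5457 -0.0852  0.0311] q [-0.25  0.18  1.79 -0.    1.17  1.32] F [ 0.   0.2 -0.2] op 0.0932
[2.66, 0.14, 0.03] [-0.0, -0.0, 0.1]
```

View pics/s24c.png

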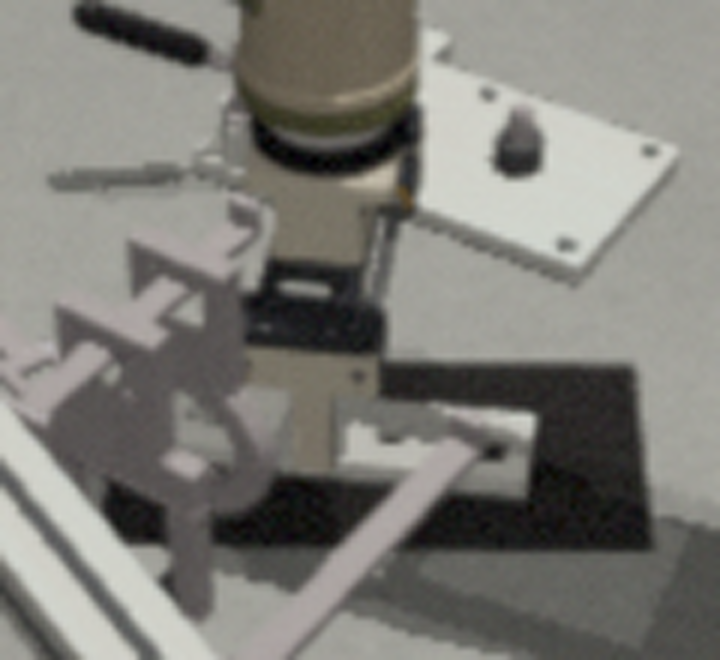

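>>> jog_arm:
  targets:
    - [1.3,0.1,0,0,0,0,0]
    - [2.3,0.1,0,0,0,0.1,0.2]
    - [2.7,0.1,0,0,0,0.1,0.3]
    - [2.7,0.1,0,0,0,0.1,1]
    - [2.7,0.1,0,0,0,0.1,1]
  squeeze: 20

```text
t: 23.92
tool_pos: [0.5465, -0.0853, 0.0034]
orientation: [1.209, 1.21, -1.21]
force: [-0.2, -0.4, 2.6]
opening: 0.0578
```

>>> jog_arm:
  targets:
    - [0,0,0,0,0,0,1]
    - [0,0,0,0,0,0,1]
    - [0,0,0,0,0,0,1]
    - [0,0,0,0,0,0,1]
  squeeze: 60

```text
t: 24.42
tool_pos: [0.5465, -0.0852, 0.0033]
orientation: [1.209, 1.21, -1.21]
force: [0.1, 1.1, 2.7]
opening: 0.0491
```

>>> jog_arm:
  targets:
    - [-0.7,0,0,0,0,0,1]
    - [-2,0,0,0,0,0,1]
    - [-4,0,0,0,0,0,1]
    - [-6,0,0,0,0,0,1]

```text
t: 24.92
tool_pos: [0.5469, -0.0853, 0.0654]
orientation: [1.21, 1.209, -1.209]
force: [0.5, -0.2, -3.0]
opening: 0.0493
```

Run:
```python
from h import *
go([])
snap('side','s25');crop('s25',260,150,380,260,6,'s25c')
```

```text
now 24.925 [ 0.5469 -0.0853  0.0654] q [-0.25  0.13  1.77  0.    1.23  1.32] F [ 0.5 -0.2 -3. ] op 0.0493
```

View pics/s25c.png

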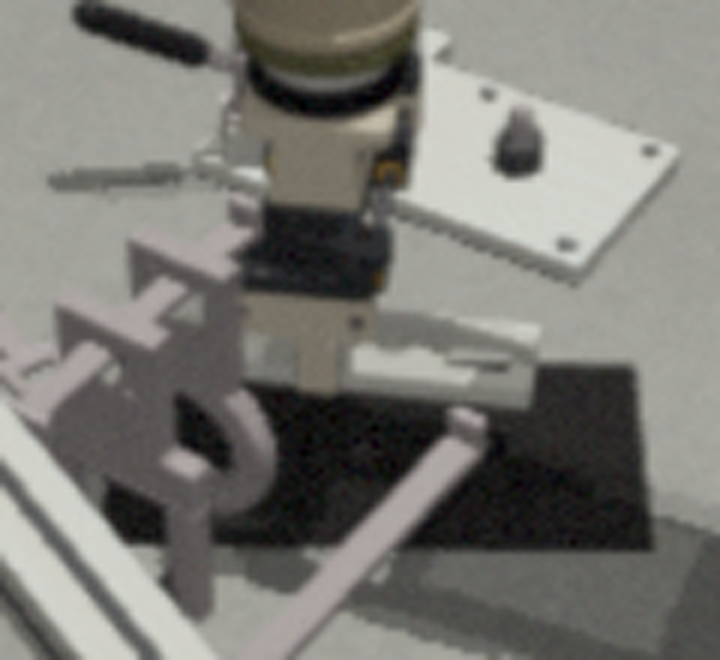

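Run:
```python
from h import *
crop('top0',400,190,450,250,12,'c9')
crop('side0',310,155,360,185,14,'c10')
```

```text
(no output)
```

View pics/c9.png

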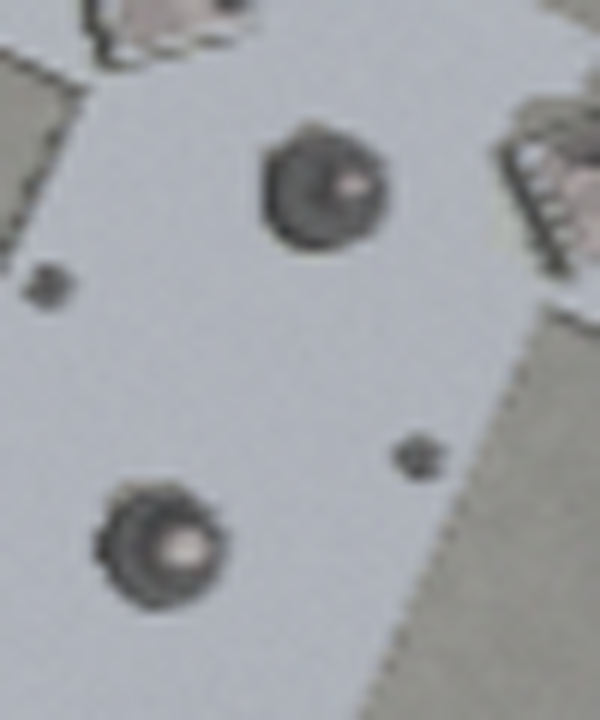

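View pics/c10.png

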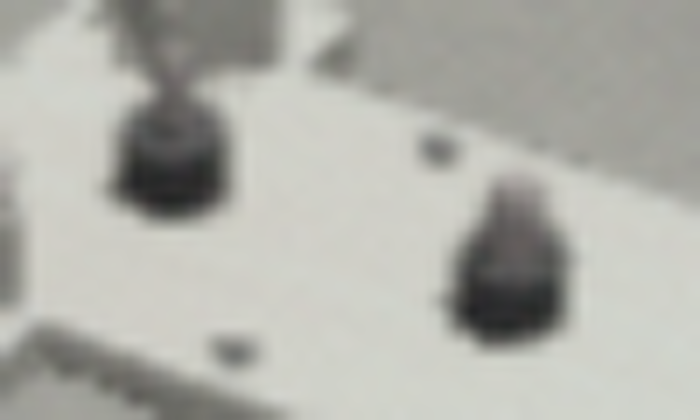

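```bash
cat > fix.py <<'E'
from h import *
from scipy.optimize import least_squares
T=load('top0');S=load('side0')
a=np.linspace(0,2*np.pi,180)
def ext(d,x,y,x0,y0,s):
    P=np.concatenate([[[x+.015*np.cos(t),y+.015*np.sin(t),z] for t in a] for z in(.015,.035)])
    u=proj(d,P); u=(u-[x0,y0]+.5)*s-.5; return u[:,0].min(),u[:,0].max(),u[:,1].min(),u[:,1].max()
def pt(d,X,x0,y0,s): return (proj(d,[X])[0]-[x0,y0]+.5)*s-.5
def res(p,full=False):
    bx,by,th=p; sx,sy=bx+.1*np.cos(th),by+.1*np.sin(th)
    r=[]
    e=ext(T,bx,by,400,190,12); r+=[(np.array(e)-[97,227,485,610])/12]
    e=ext(T,sx,sy,400,190,12); r+=[(np.array(e)-[262,388,125,252])/12]
    r+=[(pt(T,[bx,by,.057],400,190,12)-[185,547])/12,(pt(T,[sx,sy,.057],400,190,12)-[352,185])/12]
    e=ext(S,bx,by,310,155,14); r+=[(np.array(e)[[0,1,3]]-[450,568,347])/14]
    e=ext(S,sx,sy,310,155,14); r+=[(np.array(e)[[0,1,3]]-[115,228,217])/14]
    r+=[(pt(S,[bx,by,.057],310,155,14)-[518,180])/14]
    return r if full else np.concatenate(r)
def resT(p): return np.concatenate(res(p,True)[:4])
def resS(p): return np.concatenate(res(p,True)[4:])
for f in (res,resT,resS):
    o=least_squares(f,[.47,-.322,-.41]); print(o.x.round(4),np.degrees(o.x[2]).round(2))
    print([v.round(1).tolist() for v in res(o.x,True)])
E
python3 fix.py
```

```text
[ 0.4717 -0.3248 -0.4091] -23.44
[[-0.0, 0.2, 0.1, -0.3], [-0.3, 0.4, 0.3, -0.0], [0.2, -0.2], [0.1, -0.3], [-0.0, 0.3, 0.5], [-0.0, 0.2, 0.7], [-0.1, 0.2]]
[ 0.4715 -0.3245 -0.4091] -23.44
[[-0.1, 0.1, 0.2, -0.3], [-0.4, 0.3, 0.4, 0.1], [0.1, -0.1], [-0.0, -0.2], [0.1, 0.4, 0.5], [0.1, 0.3, 0.8], [-0.0, 0.3]]
[ 0.4725 -0.3273 -0.4157] -23.82
[[0.8, 1.1, -0.1, -0.6], [0.7, 1.4, 0.2, -0.1], [1.0, -0.4], [1.1, -0.5], [-0.1, 0.2, 0.0], [-0.0, 0.2, 0.2], [-0.2, -0.2]]
```

Run:
```python
from h import *
import kin2
R=Rt(-113.45)
print(kin2.ik(np.array([.5024,-.3381,.05]),R[:,0],R[:,2]))
go(lin([.53,-.09,.20],Rt(-92),3)+lin([.5024,-.3381,.20],R,8)[-1:])
```

```text
(array([-6.76995515e-01,  2.97336695e-01,  1.61065001e+00, -1.75137359e-17,
        1.23360595e+00,  1.30308052e+00]), np.float64(8.206550706540171e-30))
now 24.975 [ 0.549  -0.0858  0.0686] q [-0.25  0.13  1.77  0.    1.24  1.32] F [ 3.  -0.3 -0.3] op 0.0494
[-4.38, -0.61, 0.14] [0.7, 0.0, -0.1]
[-8.77, -1.22, 0.29] [1.3, 0.0, -0.2]
[-13.15, -1.83, 0.43] [2.0, 0.1, -0.3]
[-13.14, -4.59, 25.24] [23.4, -0.0, -0.3]
```

>>> jog_arm:
  targets:
    - [-4.4,-0.6,0,0,0,0,1]
    - [-8.8,-1.2,0.3,1.5,0,0,1]
    - [-13,-1.8,1,3,0,-0.2,1]
    - [-13.1,-2.2,4,6,0,-0.2,1]
    - [-13.1,-2.6,8,10,0,-0.2,1]

```text
t: 25.6
tool_pos: [0.523, -0.1661, 0.2017]
orientation: [1.338, 1.117, -1.334]
force: [-1.1, 0.1, -3.6]
opening: 0.0495
```

Run:
```python
from h import *
go(lin([.5024,-.3381,.20],Rt(-113.45),5))
```

```text
now 25.6 [ 0.523  -0.1661  0.2017] q [-0.4  -0.    1.66  0.    1.48  1.34] F [-1.1  0.1 -3.6] op 0.0495
[0.04, 0.19, 3.46] [2.7, 0.0, -0.1]
[0.08, 0.39, 6.92] [5.4, 0.0, -0.1]
[0.12, 0.58, 10.38] [8.1, 0.0, -0.2]
[0.15, 0.77, 13.83] [10.7, 0.0, -0.2]
[0.19, 0.96, 17.29] [13.4, 0.0, -0.3]
```

>>> jog_arm:
  targets:
    - [0,0.2,3.8,3,0,0,1]
    - [0,0.4,8,6,0,0,1]
    - [0,0.6,12,9,0,-0.1,1]
    - [0.1,0.8,15.5,12,0,-0.2,1]
    - [0.2,1,17.3,13.4,0,-0.3,1]

```text
t: 26.22
tool_pos: [0.5024, -0.3399, 0.2005]
orientation: [1.505, 0.985, -1.506]
force: [1.0, -0.3, -3.2]
opening: 0.0496
```

Run:
```python
from h import *
snap('top','t26');crop('t26',380,150,480,270,6,'t26c')
snap('side','s26');crop('s26',280,100,400,200,6,'s26c')
go(lin([.5024,-.3381,.10],Rt(-113.45),5))
```

```text
now 26.325 [ 0.5024 -0.3396  0.2   ] q [-0.68  0.16  1.49 -0.    1.49  1.3 ] F [-0.2  1.1 -3. ] op 0.0494
[2.0, -0.01, -0.03] [-0.0, 0.0, 0.0]
[4.0, -0.02, -0.06] [-0.0, 0.0, 0.0]
[6.0, -0.03, -0.08] [-0.0, 0.0, 0.0]
[8.0, -0.05, -0.11] [-0.1, 0.0, 0.0]
[10.0, -0.06, -0.14] [-0.1, 0.0, 0.0]
```

View pics/t26c.png

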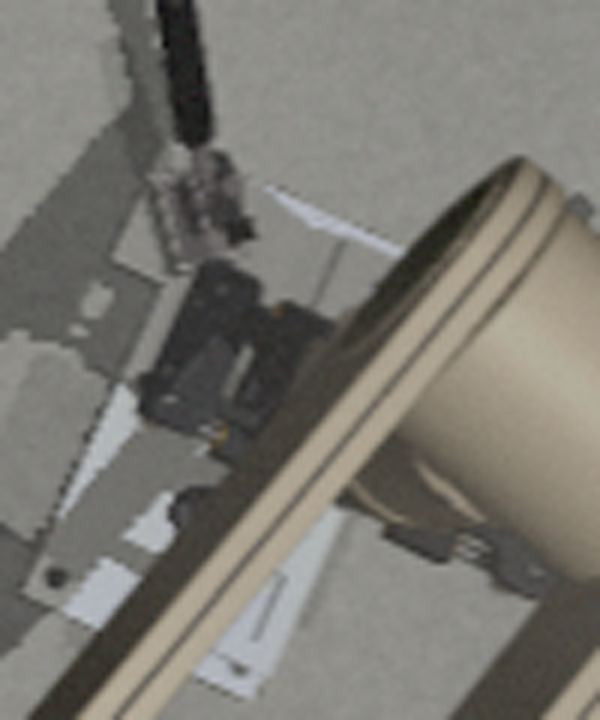

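View pics/s26c.png

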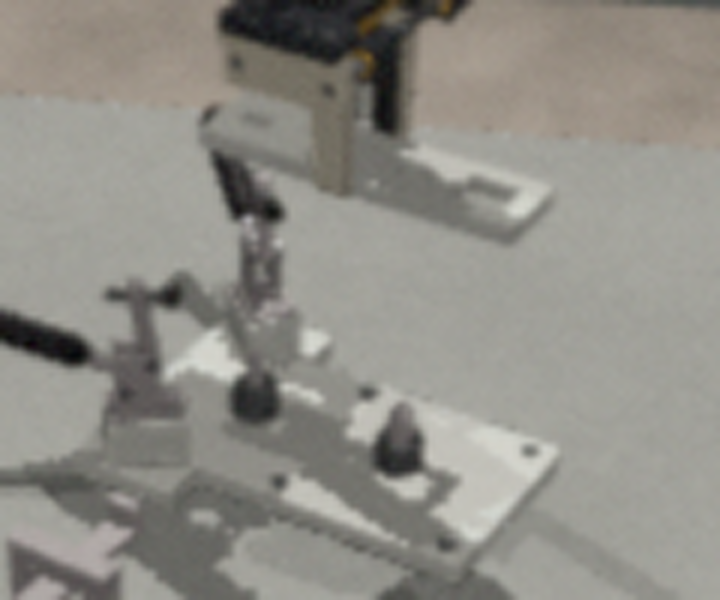

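Run:
```python
from h import *
crop('s26',310,112,375,145,12,'s26d')
```

```text
(no output)
```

View pics/s26d.png

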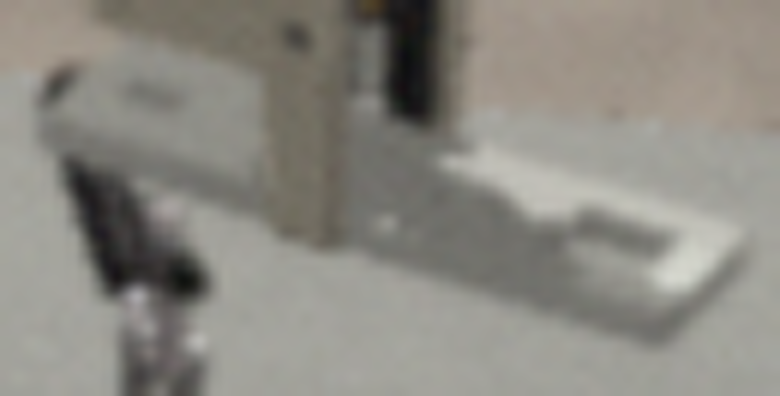

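```bash
cat > ov.py <<'E'
from h import *
def overlay(fn,cam,box,s,out,tcp,yaw,a,lat=0,dz=.0117,pitch=0):
    """a: distance TCP->big hole along toward head; draws plate top outline"""
    d=load(fn); x0,y0,x1,y1=box
    im=cv2.resize(d['frame'][y0:y1,x0:x1,::-1],None,fx=s,fy=s,interpolation=cv2.INTER_CUBIC)
    u=np.array([np.cos(yaw),np.sin(yaw),-np.tan(pitch)]);v=np.array([-np.sin(yaw),np.cos(yaw),0]);c=np.array(tcp)+[0,0,dz]
    O=c-u*a # big hole top centre ; z_master=-60
    P=lambda z,y,h=0: O+u*(-.060-z)+v*(y+lat)+np.array([0,0,h])
    def pl(pts,col): 
        q=((proj(d,pts)-[x0,y0]+.5)*s-.5)
        cv2.polylines(im,[np.round(q*8).astype(np.int32)],True,col,1,cv2.LINE_AA,3)
    pl([P(.012,-.025),P(.012,.025),P(-.183,.025),P(-.183,-.025)],(0,0,255))
    pl([P(.012,-.025,-.012),P(.012,.025,-.012),P(-.183,.025,-.012),P(-.183,-.025,-.012)],(255,0,0))
    pl([P(0,-.013),P(0,.013),P(-.032,.013),P(-.032,-.013)],(0,255,0))
    t=np.linspace(0,6.28,40)
    pl([P(-.06+.00925*np.cos(k),.00925*np.sin(k)) for k in t],(0,255,255))
    pl([P(-.16+.009*np.cos(k),.00625*np.sin(k)) for k in t],(0,255,255))
    cv2.imwrite('pics/'+out+'.png',im)
if __name__=='__main__':
    overlay('s26','side',(310,112,375,145),12,'o1',[.5024,-.3396,.2],np.radians(-23.45),.0335)
E
python3 ov.py
```

```text
(no output)
```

View pics/o1.png

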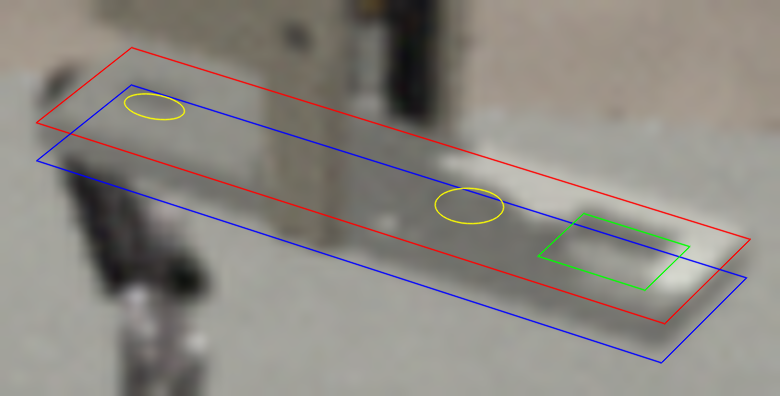

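>>> jog_arm:
  targets:
    - [3,0,-0.1,0,0,0,1]
    - [6,0,-0.1,0,0,0,1]
    - [9,0,-0.1,0,0,0,1]
    - [12,0,-0.1,0,0,0,1]
    - [13.3,0,-0.1,0,0,0,1]

```text
t: 26.95
tool_pos: [0.5021, -0.3365, 0.0651]
orientation: [1.503, 0.991, -1.506]
force: [-0.6, 0.2, -2.6]
opening: 0.0493
```

Run:
```python
from h import *
from ov import overlay
snap('top','t27');snap('side','s27')
s=robot.read_state()
go([([.5026,-.3381,.061],Rt(-113.44))])
overlay('s27','side',(300,140,380,195),9,'o2',s['tool_pos'],np.radians(-23.45),.0338)
crop('s27',300,140,380,195,9,'s27c')
crop('t27',380,150,480,270,6,'t27c')
```

```text
now 27.05 [ 0.5022 -0.337   0.0656] q [-0.68  0.27  1.62 -0.    1.26  1.3 ] F [ 0.1  0.3 -3.5] op 0.0492
[0.46, 0.09, 0.08] [-0.0, -0.0, 0.2]
```

View pics/s27c.png

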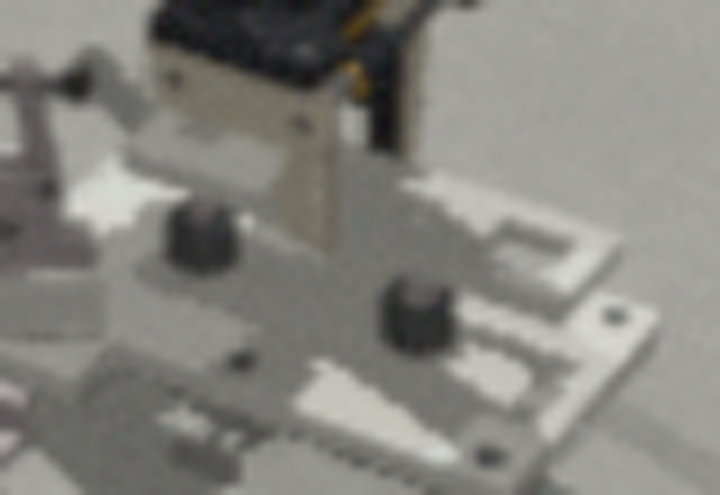

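View pics/t27c.png

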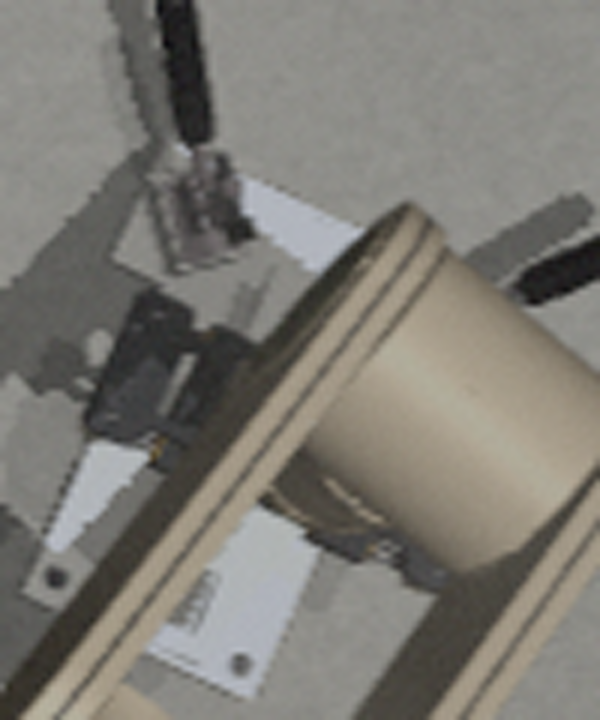

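View pics/o2.png

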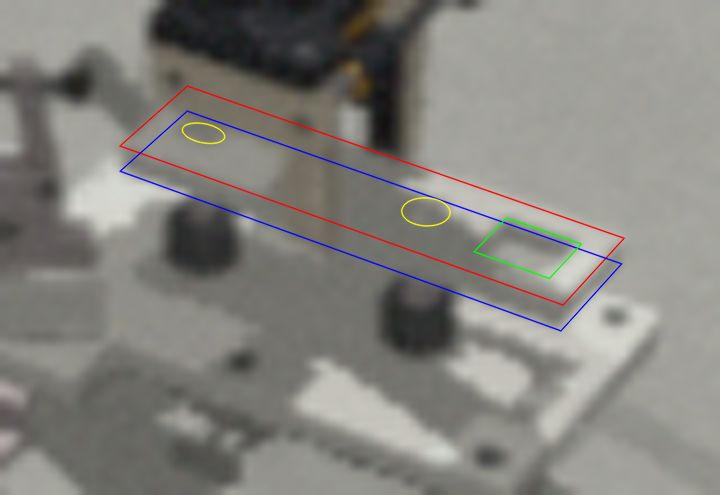

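Run:
```python
from h import *
from ov import overlay
s=robot.read_state()
crop('s27',340,155,375,180,20,'s27d')
overlay('s27','side',(340,155,375,180),20,'o3',[.5022,-.337,.0656],np.radians(-23.45),.0338)
a=cv2.imread('pics/s27d.png');b=cv2.imread('pics/o3.png');cv2.imwrite('pics/o3b.png',cv2.resize(np.vstack([a,b]),None,fx=.6,fy=.6))
```

```text
(no output)
```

View pics/o3b.png

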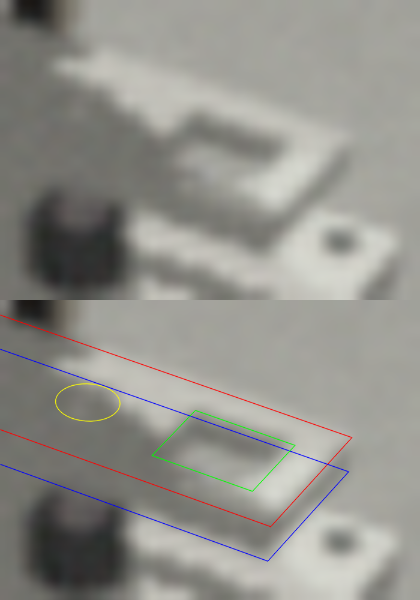

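>>> jog_arm:
  targets:
    - [0.2,0.1,0.1,0,0,0.1,1]
    - [0.5,0.1,0.1,0,0,0.1,1]
    - [0.8,0.1,0.1,0,0,0.2,1]
    - [1.1,0.1,0.1,0,0,0.2,1]

```text
t: 27.55
tool_pos: [0.5028, -0.3385, 0.0547]
orientation: [1.505, 0.986, -1.503]
force: [-0.5, 0.8, -2.7]
opening: 0.049
```

Run:
```python
from h import *
go([([.5026,-.3381,.045],Rt(-113.44))]); print(robot.read_state()['wrist_torque'])
```

```text
now 27.55 [ 0.5028 -0.3385  0.0547] q [-0.68  0.28  1.63  0.    1.23  1.3 ] F [-0.5  0.8 -2.7] op 0.049
[0.97, -0.03, -0.03] [-0.0, -0.0, -0.0]
[ 0.00777585  0.03835712 -0.02552327]
```

No contact force yet. Lowering in small steps.

>>> jog_arm:
  targets:
    - [0.2,0,0,0,0,0,1]
    - [0.4,0,0,0,0,0,1]
    - [0.6,0,0,0,0,0,1]
    - [0.6,0,0,0,0,0,1]

```text
t: 28.05
tool_pos: [0.5025, -0.3383, 0.0484]
orientation: [1.505, 0.987, -1.504]
force: [-0.7, 0.5, -4.6]
opening: 0.0491
```

Run:
```python
from h import *
go([([.5026,-.3381,.04],Rt(-113.44))]); print(robot.read_state()['wrist_torque'])
snap('side','s28');crop('s28',300,140,380,195,9,'s28c')
```

```text
now 28.05 [ 0.5025 -0.3383  0.0484] q [-0.68  0.29  1.63  0.    1.22  1.3 ] F [-0.7  0.5 -4.6] op 0.0491
[0.84, -0.0, -0.02] [-0.0, -0.0, -0.0]
[ 0.17930839  0.06727702 -0.06510483]
```

View pics/s28c.png

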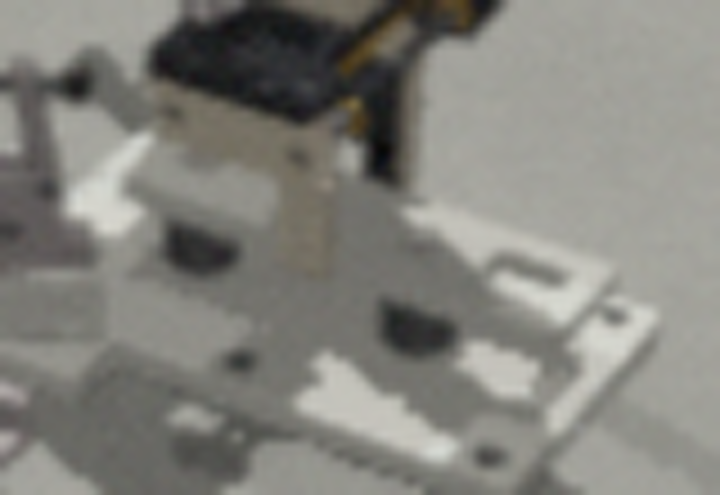

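>>> jog_arm:
  targets:
    - [0.3,0,0,0,0,0,1]
    - [0.6,0,0,0,0,0,1]
    - [0.8,0,0,0,0,0,1]
    - [0.8,0,0,0,0,0,1]

```text
t: 28.6
tool_pos: [0.5025, -0.3383, 0.0402]
orientation: [1.505, 0.987, -1.504]
force: [-0.5, 0.7, -3.4]
opening: 0.0491
```

Run:
```python
from h import *
go([([.5026,-.3381,.036],Rt(-113.44))]); print(robot.read_state()['wrist_torque'])
snap('side','s29');crop('s29',300,140,380,195,9,'s29c')
```

```text
now 28.6 [ 0.5025 -0.3383  0.0402] q [-0.68  0.3   1.64  0.    1.21  1.3 ] F [-0.5  0.7 -3.4] op 0.0491
[0.42, 0.0, -0.02] [-0.0, -0.0, 0.0]
[ 0.19116309  0.10701436 -0.01990288]
```

View pics/s29c.png

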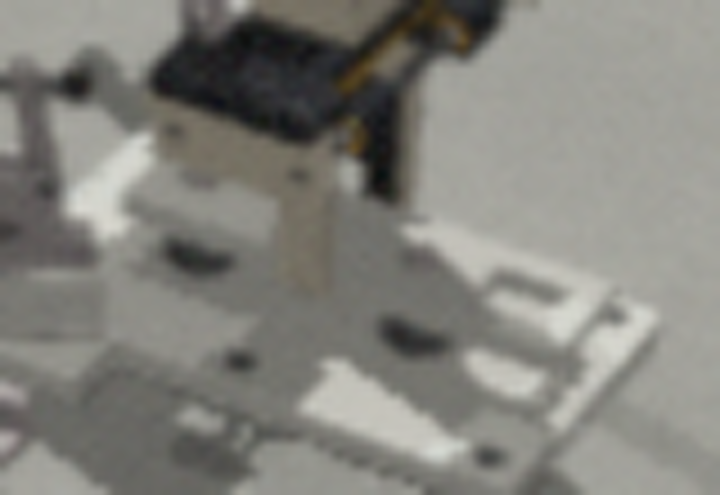

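>>> jog_arm:
  targets:
    - [0.2,0,0,0,0,0,1]
    - [0.4,0,0,0,0,0,1]
    - [0.5,0,0,0,0,0,1]
    - [0.5,0,0,0,0,0,1]

```text
t: 29.15
tool_pos: [0.5025, -0.3383, 0.0354]
orientation: [1.505, 0.987, -1.504]
force: [-1.2, 1.8, -1.0]
opening: 0.0493
```

>>> jog_arm:
  targets:
    - [0.1,0,0,0,0,0,1]
    - [0.2,0,0,0,0,0,1]
    - [0.2,0,0,0,0,0,1]
  squeeze: 25

```text
t: 29.52
tool_pos: [0.5026, -0.3383, 0.0353]
orientation: [1.504, 0.987, -1.504]
force: [-8.3, 7.6, 15.5]
opening: 0.0497
```

Run:
```python
from h import *
go([]); print(robot.read_state()['wrist_torque'])
snap('side','s30');crop('s30',300,140,380,195,9,'s30c')
```

```text
now 29.525 [ 0.5026 -0.3383  0.0353] q [-0.68  0.3   1.64  0.    1.2   1.3 ] F [-8.3  7.6 15.5] op 0.0497
[ 1.32186618  1.55890417 -0.05925347]
```

View pics/s30c.png

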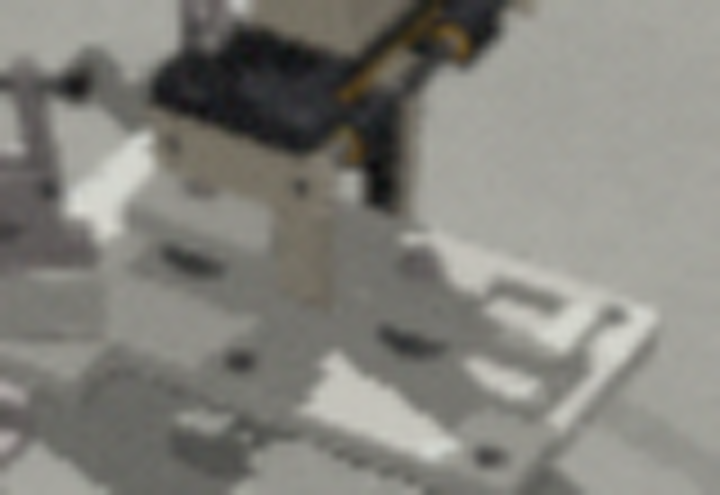

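The plate is supported at TCP z = 0.0353, exactly the expected seated height, with the big pin's nose showing through the large hole at about (346,168). Releasing.

>>> jog_arm:
  targets:
    - [0,0,0,0,0,0,0.4]
    - [0,0,0,0,0,0,0.2]
    - [0,0,0,0,0,0,0]
    - [0,0,0,0,0,0,0]
    - [0,0,0,0,0,0,0]

```text
t: 30.2
tool_pos: [0.5025, -0.3383, 0.0352]
orientation: [1.504, 0.987, -1.504]
force: [0.2, -0.6, 0.3]
opening: 0.0904
```

>>> jog_arm:
  targets:
    - [-2,0,0,0,0,0,0]
    - [-5,0,0,0,0,0,0]
    - [-9,0,0,0,0,0,0]
    - [-13,0,0,0,0,0,0]
    - [-17,0,0,0,0,0,0]

```text
t: 30.82
tool_pos: [0.5026, -0.3385, 0.2083]
orientation: [1.504, 0.985, -1.503]
force: [-0.2, -0.4, -0.3]
opening: 0.0934
```

Run:
```python
from h import *
go(lin([.33,-.32,.26],Rt(-113.44),4))
snap('side','s31');crop('s31',300,140,380,195,9,'s31c')
```

```text
now 30.825 [ 0.5026 -0.3385  0.2083] q [-0.68  0.15  1.49  0.    1.5   1.3 ] F [-0.2 -0.4 -0.3] op 0.0934
[-1.3, -4.14, 1.29] [-0.0, 0.0, -0.0]
[-2.6, -8.28, 2.59] [-0.0, 0.0, -0.0]
[-3.89, -12.42, 3.88] [-0.0, 0.0, -0.1]
[-5.19, -16.57, 5.18] [-0.0, 0.0, -0.1]
```

View pics/s31c.png

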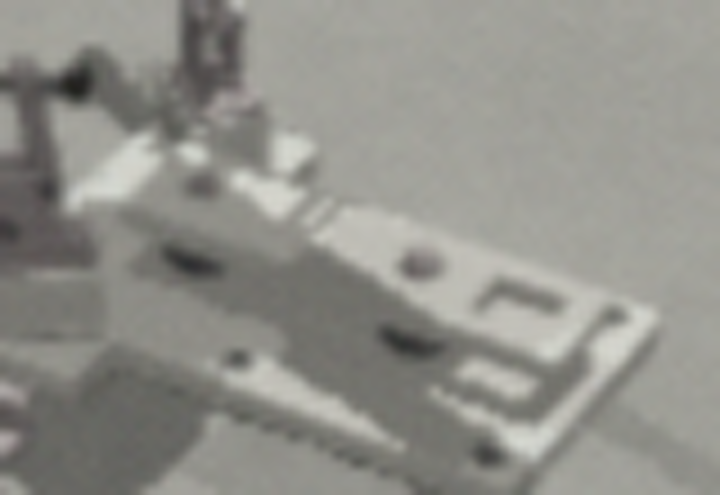

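Both pins now protrude through their holes: the small one at about (322,160), the large one at about (347,169). Retreating for an unobstructed top view.

>>> jog_arm:
  targets:
    - [-1.5,-4,1.3,0,0,0,0]
    - [-3,-8,2.6,0,0,0,0]
    - [-4,-12,3.9,0,0,0,0]
    - [-5,-16,5.2,0,0,0,0]
    - [-5,-16,5.2,0,0,0,0]

```text
t: 31.5
tool_pos: [0.3356, -0.3245, 0.2665]
orientation: [1.505, 0.971, -1.499]
force: [-0.0, -0.4, 0.8]
opening: 0.0926
```

Run:
```python
from h import *
from ov import overlay
go([])
snap('side','s32');snap('top','t32');crop('t32',380,150,480,270,6,'t32c')
p=np.array([.4715,-.3245,.047]);
overlay('t32','top',(380,150,480,270),6,'o32',p,np.radians(-23.44),0,dz=0)
```

```text
now 31.5 [ 0.3356 -0.3245  0.2665] q [-0.88 -0.27  1.78  0.    1.61  1.1 ] F [-0.  -0.4  0.8] op 0.0926
```

View pics/s32.png

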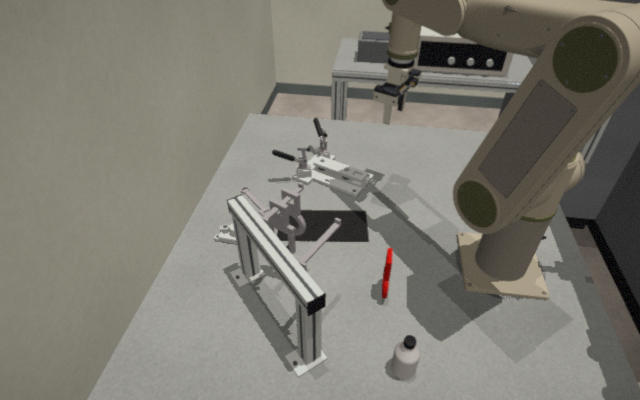

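View pics/t32.png

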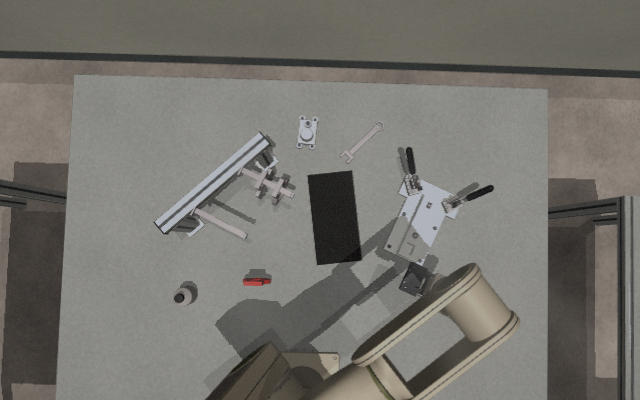

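View pics/o32.png

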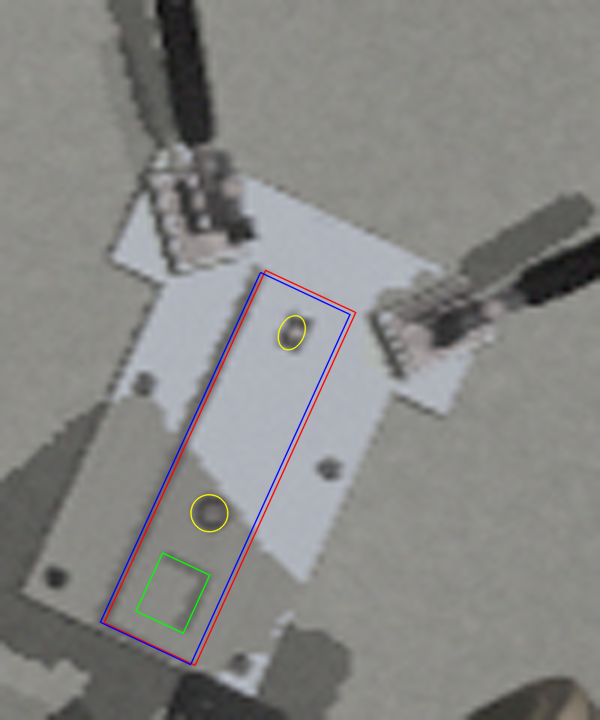

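Run:
```python
from h import *
crop('s32',225,175,325,265,6,'s32c')
d=np.abs(load('t32')['frame'].astype(int)-load('top0')['frame']).sum(2)
for n,(x0,y0,x1,y1) in dict(casting=(290,110,325,155),wrench=(335,115,390,165),bottle=(165,275,205,310),red=(238,270,275,292)).items(): print(n,d[y0:y1,x0:x1].max(),d[y0:y1,x0:x1].mean().round(1))
```

```text
casting 20 5.0
wrench 32 5.2
bottle 42 5.8
red 36 5.9
```

View pics/s32c.png

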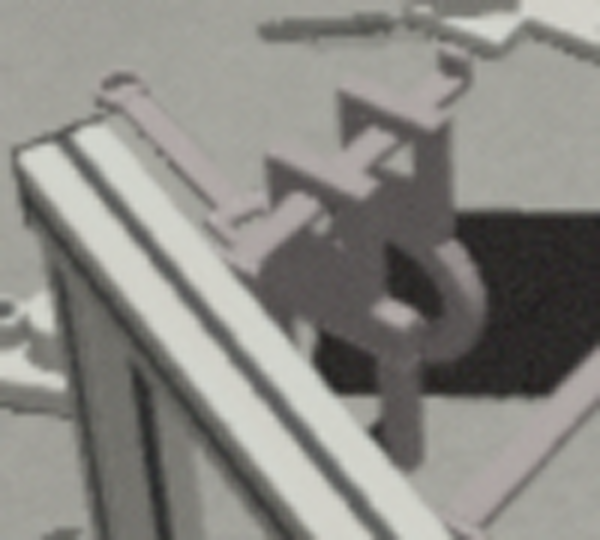

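Both gauges hang on the spare hook at side pixels about (278,208) and (291,197). The casting, wrench, bottle and red look-alike are unchanged from the first picture, and the arm is clear of everything.

```bash
python3 -c "
from plant import ticket; print(ticket.close_job())"
```

```text
the job is handed in; nothing more can be done
None
```

I finished the job and handed it in at about 31.6 s on the robot's clock, inside the 72 s limit; no verdict was reported.

**What I did:**
- I hung the snap gauge, then the ring gauge, on the spare hook.
- I took the master off its hook, pivoted it down flat on the mat and let go.
- I then took it again across its middle, lowered it onto the two pins with the large hole on the large pin, and released it.

**Last checks:**
- **Master:** Contact came at a tool height of 35.3 mm, the expected seated height. Both pins show through their holes, and the seated outline matches the top view.
- **Gauges:** Both hang on the spare hook, and the crowded hook is empty.
- **Other things:** The casting, wrench, bottle and red look-alike are unchanged from the first top picture, and the arm is clear of everything.

**Checks that disagreed:**
- **Pin position:** The side camera put the pins about 2–3 mm off from the top camera. I trusted the top camera, and the fit agreed.
- **Plate tilt:** Before seating, the side view suggested the held plate might be rolled a few degrees. It went down on the pins without resistance.

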